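# Pack the travel grooming case

## Task

Pack the grooming case: press the beard brush (bristles up), the slim atomizer and the beard trimmer each fully home into the cutout of its shape in the sloping insert, then swing the lid over and shut it. Do not disturb the cologne, the beard oil or the other things that stand about on the dresser.

Things in the scene. Friction and masses are not known exactly. Their poses are not given: they have to be found in the camera images.
- brush_mid (a point): centre of the loose wooden beard brush, a palm brush without handle that lies on its wooden back in the tray, black bristles up: an oval (straight sides, round ends) 108 mm long along its x, 44 wide along y, wood 20 tall, then a bristle block 84 x 28, 13 tall on top; 33 mm tall in all, this point half-way up; z up out of the bristles. About 80 g. It fits either way round.
- atomizer_mid (a point): centre of the loose slim aluminium travel atomizer lying on a flat side in the tray: 104 mm long along its x; body from x = -52 to +34 mm, 22 wide (y), 20 tall; its narrower cap from x = +34 to +52, 15 wide, 17 tall. This point is half-way along and 10 mm above its underside; x points to the cap, z up. About 60 g.
- trimmer_mid (a point): centre of the loose black cordless beard trimmer lying in the tray: T-shaped from above, 124 mm long along its x; body from x = -62 to +38 mm, 36 wide (y), 30 tall; wider steel blade head from x = +38 to +62, 46 wide, 18 tall. This point is half-way along and 15 mm above its underside; x points to the blade head, z up. About 160 g.
- brush_home (a point): where brush_mid lies when the brush is fully home in the oval cutout (the -y one of the insert, its middle at y = -62 mm): 16.5 mm out from the cutout's floor. x runs up the slope of the insert, y across it, z square out of it.
- atomizer_home (a point): where atomizer_mid lies when the atomizer is fully home in the slim stepped cutout (the middle one, at y = +3 mm of the insert), its cap up the slope (its x along this x): 10 mm out from the cutout's floor. Axes as brush_home.
- trimmer_home (a point): where trimmer_mid lies when the trimmer is fully home in the T-shaped cutout (the +y one, at y = +66 mm of the insert), its blade head up the slope (its x along this x): 15 mm out from the cutout's floor. Axes as brush_home.
- insert: rigid grey insert fixed in the case, 220 mm wide (y), 150 along the slope (x). Origin in its middle on the cutouts' floor; x up the slope; z square out, leaning 28 degrees from vertical to the case's front. Its face is at z = 14 mm, the shell's rim at 16. Cutouts follow the outline of each thing with 1.6 mm play at each side and 2 at each end; the things' lower edges are bevelled 3 mm.
- finger_channel (a point): middle of the finger channel, on its floor, in the open grey case that stands beyond the tray's +y end with its low front edge towards the tray: 40 mm wide (x) and 14 deep like the cutouts, it runs across the whole insert (y) through the middle of all three cutouts, so that fingers holding a thing at its middle go down beside it; 26 mm or more are free there on each side.
- nub (a point): one of the sprung nubs, four to a cutout (28 mm up and down the slope from its middle, on both long sides, 7 mm above the floor), that grip the thing's sides. A thing laid in square stops on them some 7 mm above home and must be pushed down past them with some 7 to 15 N; then they hold it by friction.
- lid (a joint): opening angle of the case's lid (grey frame, clear window) in rad: 0 shut, 1.7 to 2.0 at the start, upright at 2.06, end stop 2.1. Friction hinge, 0.3 N m: it stays where it is left and moves at some 2 to 4 N at its rim. A shell 228 mm wide, 158 from hinge to rim, 28 deep, 250 g. It clears the things when they are home.
- lid_hinge (a point): middle of the lid's hinge line at the upper, rear edge of the case; axes as brush_home. The lid turns about this y: shut, it reaches from here 158 mm down the slope (-x) and 28 mm out (z).
- lid_rim (a point): middle of the lid's free edge on its outer face (158 mm from the hinge line and 28 mm out), turning with the lid.
- tray: brushed aluminium tray 230 x 390 mm (x, y), floor 3 mm thick, rim 12 mm high, fixed; origin under its centre. The brush, atomizer and trimmer lie in it in any of three places, their long sides roughly along its x.
- cologne: bystander: rectangular glass cologne bottle 62 x 34 mm, with its black cap 112 mm tall, standing in the tray at its -y end; origin under its centre
- beard_oil: bystander: small amber dropper bottle, 30 mm across, 88 mm tall, in the tray at its -y end; origin under its centre
- ring_dish: bystander: white ceramic dish, 90 mm across, 22 mm tall; origin under its centre
- watch: bystander: wristwatch on a grey cushion 60 x 85 mm, 51 mm tall; origin under its centre
- cufflink_box: bystander: dark wooden box 72 x 102 mm, 51 mm tall; origin under its centre
- comb: bystander: flat wooden comb 28 x 130 mm, 6 mm thick; origin under its centre
There are look-alikes about, which are no part of the job. What is shaped like the part that bears trimmer_mid but blue or turquoise is not meant.

How it is judged (in metres and radians):
On the way, in this order (a step that is already met when the one before it is completed fails the run):
1. one of the three things is pressed home in its own cutout while the lid is up (value of joint lid above 0.6 rad and ((distance between brush_mid and brush_home below 0.005 m and z of brush_mid in the frame of brush_home below 0.003 m and angle between the z axis of brush_mid and the z axis of brush_home, either way round below 0.08 rad and angle between brush_mid's own z axis and vertical below 0.8 rad) or (distance between atomizer_mid and atomizer_home below 0.005 m and z of atomizer_mid in the frame of atomizer_home below 0.003 m and angle between the z axis of atomizer_mid and the z axis of atomizer_home, either way round below 0.08 rad) or (distance between trimmer_mid and trimmer_home below 0.005 m and z of trimmer_mid in the frame of trimmer_home below 0.003 m and angle between the z axis of trimmer_mid and the z axis of trimmer_home, either way round below 0.08 rad))), for 0.2 s.
2. two of them are home, the lid still up (value of joint lid above 0.6 rad and (((distance between brush_mid and brush_home below 0.005 m and z of brush_mid in the frame of brush_home below 0.003 m and angle between the z axis of brush_mid and the z axis of brush_home, either way round below 0.08 rad and angle between brush_mid's own z axis and vertical below 0.8 rad) and (distance between atomizer_mid and atomizer_home below 0.005 m and z of atomizer_mid in the frame of atomizer_home below 0.003 m and angle between the z axis of atomizer_mid and the z axis of atomizer_home, either way round below 0.08 rad)) or ((distance between brush_mid and brush_home below 0.005 m and z of brush_mid in the frame of brush_home below 0.003 m and angle between the z axis of brush_mid and the z axis of brush_home, either way round below 0.08 rad and angle between brush_mid's own z axis and vertical below 0.8 rad) and (distance between trimmer_mid and trimmer_home below 0.005 m and z of trimmer_mid in the frame of trimmer_home below 0.003 m and angle between the z axis of trimmer_mid and the z axis of trimmer_home, either way round below 0.08 rad)) or ((distance between atomizer_mid and atomizer_home below 0.005 m and z of atomizer_mid in the frame of atomizer_home below 0.003 m and angle between the z axis of atomizer_mid and the z axis of atomizer_home, either way round below 0.08 rad) and (distance between trimmer_mid and trimmer_home below 0.005 m and z of trimmer_mid in the frame of trimmer_home below 0.003 m and angle between the z axis of trimmer_mid and the z axis of trimmer_home, either way round below 0.08 rad)))), for 0.2 s.
3. all three are home, the lid still up (value of joint lid above 0.6 rad and distance between brush_mid and brush_home below 0.005 m and z of brush_mid in the frame of brush_home below 0.003 m and angle between the z axis of brush_mid and the z axis of brush_home, either way round below 0.08 rad and angle between brush_mid's own z axis and vertical below 0.8 rad and distance between atomizer_mid and atomizer_home below 0.005 m and z of atomizer_mid in the frame of atomizer_home below 0.003 m and angle between the z axis of atomizer_mid and the z axis of atomizer_home, either way round below 0.08 rad and distance between trimmer_mid and trimmer_home below 0.005 m and z of trimmer_mid in the frame of trimmer_home below 0.003 m and angle between the z axis of trimmer_mid and the z axis of trimmer_home, either way round below 0.08 rad), for 0.2 s.
At the end, for the whole second after the job is handed in: Brush (bristles up), atomizer and trimmer each lie home in their own cutouts (not more than 3 mm proud, centre within 5 mm, square to the insert within 0.08 rad), the lid is shut to within 0.05 rad, and the bystanders are within 30 mm of where they stood (distance between brush_mid and brush_home below 0.005 m and z of brush_mid in the frame of brush_home below 0.003 m and angle between the z axis of brush_mid and the z axis of brush_home, either way round below 0.08 rad and angle between brush_mid's own z axis and vertical below 0.8 rad and distance between atomizer_mid and atomizer_home below 0.005 m and z of atomizer_mid in the frame of atomizer_home below 0.003 m and angle between the z axis of atomizer_mid and the z axis of atomizer_home, either way round below 0.08 rad and distance between trimmer_mid and trimmer_home below 0.005 m and z of trimmer_mid in the frame of trimmer_home below 0.003 m and angle between the z axis of trimmer_mid and the z axis of trimmer_home, either way round below 0.08 rad and value of joint lid below 0.05 rad and distance of each of cologne, beard_oil, ring_dish, watch, cufflink_box, comb from where it was at the start of the episode below 0.03 m); the robot touches nothing.
It fails at once if a bystander is shifted by 30 mm or more, or knocked over (distance of any of cologne, beard_oil, ring_dish, watch, cufflink_box, comb from where it was at the start of the episode above 0.03 m or angle between any of cologne, beard_oil, ring_dish, watch, cufflink_box, comb's own z axis and vertical above 0.5 rad).
It also fails if it takes over 72 s, if anything falls off the work surface, if the arm or the gripper's body presses on something with over 40 N, if the wrist force passes 120 N, or if a joint passes its speed limit or range.

## Robot

A 7-joint arm with a two-finger parallel gripper is mounted at the origin on the work surface. World frame = base frame: x ahead of the robot, y to its left, z up, the work surface at z = 0. Lengths are in m, angles in degrees, forces in N, time in s.
With the tool pointing down it reaches from about 0.4 to 0.9 m from the base axis. Payload 5.5 kg.
Tool frame: the origin (TCP) lies on the centre line of the jaws, within the pads' length; the fingertips stand 11 mm ahead of it and the grasp point (between the pads) lies 8 mm behind it; z points along the fingers, y is the line along which they close (so a half turn about z gives the same grasp; the last joint's range is limited). The gripper opens to 85 mm and grips with 20 to 120 N. Pads are 22 mm wide; open, the fingers measure 114 mm over their backs; the gripper's body (76 mm by 85 mm) begins 54 mm behind the grasp point. The pads swing forward as they close: fully open they stand 13 mm farther back than shut.
Start: joints at [84.637, 28.699, -24.465, 88.831, 12.651, 65.22, -12.049], TCP at [0.227, -0.609, 0.242] pointing down, gripper open.
Joint ranges: [-164.97, 164.97], [-17.58, 116.51], [-87.97, 89.64], [11.32, 138.91], [-80.73, 260.73], [10.89, 115.49], [-147.41, 147.41]. Speed limits (degrees/s): [147.25, 147.25, 180, 180, 180, 180, 180].

## Interface

Orientations are given as [roll, pitch, yaw] about the fixed x, y, z axes, in that order (R = Rz(yaw) Ry(pitch) Rx(roll)).
In Python, from cell import robot gives the robot as it stands. The module is installed in compiled form; this text tells all that it offers.
- The arm moves only by the tool servo_tool, never from a script. Its argument "commands" is a list that holds one entry, the list of rows, each a list of 7 numbers: the shift along the tool's x, y, z in cm, then the turn, a rotation vector about the tool's x, y, z in degrees, then the finger opening in cm, from 0 to 8.54. A call has exactly 5 rows; each row is the pose to reach, as a shift and turn from the pose commanded when the call began, along the tool's axes at that moment; what a row does not reach only later rows make up. A row lasts 1/12 s, in which the tool goes at most 41.7 mm and 7.16 degrees, less where a joint would pass 70% of its speed; a pose out of reach is approached as far as the arm can. A call with a gripper value outside its range is refused whole. The fingers move at their own pace and stop on an object; "grip_force" is the grip in N (left out, the last holds). Time passes only in rows, so rows that repeat a pose let the fingers close, or fill a call up. It gives the time, the measured TCP pose, the force, the opening and the grip force at its end, in the units of the state.
- robot.read_state(): the state, without advancing time (a new reading comes with each control period).
- robot.grab_frame(name): name is "scene" or "top" or "wrist"; returns a dict with "pixels" (480x640x3 uint8, red, green, blue), "range_z" (480x640 float32, m along the optical axis (not along the pixel's ray), 0 where there is no reading), "fx", "fy", "cx", "cy" (pixels), "camera_from_world" (4x4, takes a point from world to camera coordinates); the wrist camera has in their place "mount" (4x4, takes a point from camera to tool coordinates, whose origin is the TCP and whose axes are the flange's). Camera axes: x right, y down, z forward; pixel columns grow to the right and rows downward; lengths in m; the calibration is good to about 2 mm. A picture is of the moment at which its call begins: read the wrist's pose just before it.
- robot.finish_job(): hands the job in; it is judged then, once.
The state is a dict: "clock": time; "joints": joint angles; "joint_vel": joint speeds; "joint_torque": joint torques, N m; "tool_pos": TCP position; "orientation": TCP orientation; "force": force on the tool from outside, world axes, zero at the start; "wrist_torque": the same for the moment, N m; "grip_width": opening from 0.0 (shut) to 1.0 (fully open); "finger_force": force on a finger pad.
Only numpy, scipy, OpenCV 4.12 (cv2) and the standard library are available. Lean on these libraries where they do the work, as an engineer would, in place of code of your own. Each camera call takes 0.05 s, during which the arm holds its last target. There are 200 camera calls.

## Working session

There is one attempt and no reset: what is moved stays moved. The work goes in short steps, Python scripts to look and compute and a tool call to move; the robot and the scene stay as the last step left them, time stands still between calls to the robot, and variables do not carry over. Pictures are saved under pics/ and viewed, at most 10 in all, crops included, and the job is handed in when it is done.

Besides the shell and the picture viewer there is one more tool, called as name(argument=value, ...) on one line, values as JSON. servo_tool: Moves the arm, as the interface text tells. Its arguments: {"type":"object","properties":{"commands":{"type":"array"},"grip_force":{"type":"number"}},"required":["commands"]}

```bash
mkdir -p pics; cat > h.py <<'E'
import numpy as np, cv2
from scipy.spatial.transform import Rotation as R
from cell import robot
def save(f,n): cv2.imwrite('pics/'+n,cv2.cvtColor(f['pixels'],cv2.COLOR_RGB2BGR))
def cloud(f,T=None):
    z=f['range_z']; v,u=np.mgrid[0:480,0:640]
    P=np.stack([(u-f['cx'])/f['fx']*z,(v-f['cy'])/f['fy']*z,z],-1)
    M=np.linalg.inv(f['camera_from_world']) if T is None else T
    W=P@M[:3,:3].T+M[:3,3]; W[z==0]=np.nan; return W
def tool(s=None):
    s=s or robot.read_state(); T=np.eye(4); T[:3,:3]=R.from_euler('xyz',s['orientation'],degrees=True).as_matrix(); T[:3,3]=s['tool_pos']; return T
E
python3 - <<'E'
from h import *
s=robot.read_state(); print(s)
a=robot.grab_frame('top'); b=robot.grab_frame('scene')
np.savez('f0.npz',top=a['pixels'],scene=b['pixels'],tw=cloud(a),sw=cloud(b))
print({k:a[k] for k in('fx','cx','cy')},np.linalg.inv(a['camera_from_world'])); print(np.linalg.inv(b['camera_from_world']))
save(a,'top0.png');save(b,'sc0.png')
E
```

```text
{'clock': 0.0, 'joints': array([ 84.63890727,  28.75182808, -24.45040557,  88.88960294,
        12.65100952,  65.21848883, -12.0482591 ]), 'joint_vel': array([-0.12724258,  0.05578327, -0.02074187,  0.14384744, -0.02832849,
        0.05928692, -0.03142712]), 'joint_torque': array([ 7.75468416e-04, -5.69512546e+01, -5.81604436e+00, -2.80934000e+01,
        1.06121425e-02,  1.20135391e-02,  1.51781819e-05]), 'tool_pos': array([ 0.22671437, -0.60849427,  0.24129002]), 'orientation': array([-1.79893109e+02, -2.32659125e-03,  2.04426139e+01]), 'force': array([0.55590842, 0.93443902, 0.35517383]), 'wrist_torque': array([-0.01799712,  0.0239226 ,  0.02008284]), 'finger_force': 0.0, 'grip_width': 1.0015694018448482}
{'fx': 604.5282122139805, 'cx': 325.1078399996347, 'cy': 237.12433027935873} [[-0.02494063 -0.99096965  0.1317464   0.32677447]
 [-0.99963106  0.02613968  0.0073793  -0.04778018]
 [-0.01075647 -0.13151375 -0.99125599  1.45693953]
 [ 0.          0.          0.          1.        ]]
[[ 0.43421593  0.69677579 -0.57092909  1.18272965]
 [ 0.90070907 -0.3452605   0.26366333 -0.33667708]
 [-0.01340503 -0.62872783 -0.77750989  1.02409649]
 [ 0.          0.          0.          1.        ]]
```

View pics/top0.png

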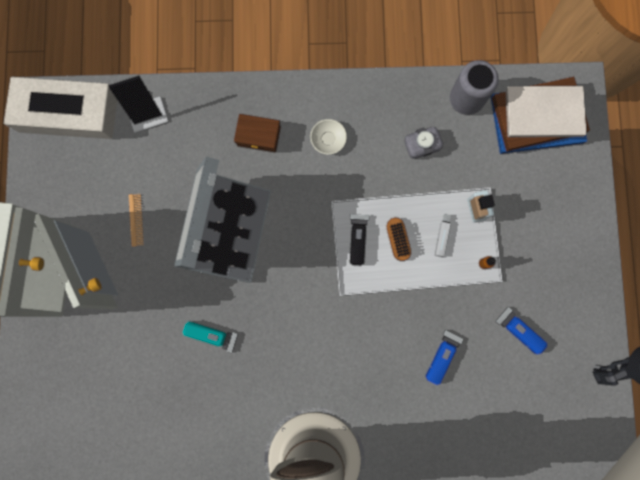

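View pics/sc0.png

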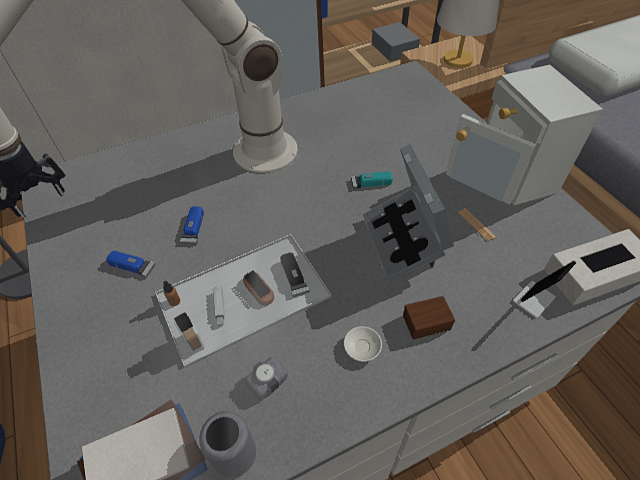

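The top view shows the tray with the black trimmer at (358,242), the brown brush at (399,238) and the silver atomizer at (445,236). The cologne is at (484,205) and the oil at (487,262). The case is at (225,225), its low front towards the tray and its lid on the left. There are three coloured look-alikes: turquoise (205,334), blue (443,358) and blue (523,331). Only the black trimmer in the tray fits the description.

```bash
python3 - <<'E'
from h import *
d=np.load('f0.npz');W=d['tw'];im=d['top'].astype(int)
def rep(n,m):
    P=W[m]; P=P[~np.isnan(P[:,0])]
    r=cv2.minAreaRect((P[:,:2]*1000).astype(np.float32)); print(n,len(P),'rect',np.round(r[0],0),np.round(r[1],0),round(r[2],1),'z',np.round(np.percentile(P[:,2],[5,50,95]),3),'mean',P.mean(0).round(3))
v,u=np.mgrid[0:480,0:640]
box=lambda a,b,c,e:(u>=a)&(u<b)&(v>=c)&(v<e)
for n,b in dict(trim=(342,376,210,275),brush=(380,418,210,270),atom=(430,460,208,265),col=(470,500,188,222),oil=(475,500,250,278)).items():
    m=box(*b)&(W[...,2]>.011); rep(n,m)
# insert plane
m=box(200,268,172,280); P=W[m]
n28=None
best=None
rng=np.random.default_rng(0);P=P[~np.isnan(P[:,0])];P=P[P[:,2]>.02]
for i in range(3000):
    a=P[rng.choice(len(P),3,False)];n=np.cross(a[1]-a[0],a[2]-a[0]);l=np.linalg.norm(n)
    if l<1e-6: continue
    n/=l;n*=np.sign(n[2])
    if abs(np.degrees(np.arccos(n[2]))-28)>4: continue
    k=np.abs((P-a[0])@n)<.003
    if best is None or k.sum()>best.sum(): best=k
Q=P[best];c=Q.mean(0);n=np.linalg.svd(Q-c)[2][2];n*=np.sign(n[2])
print('plane',best.sum(),len(P),c,n,np.degrees(np.arccos(n[2])),np.degrees(np.arctan2(n[1],n[0])))
r=cv2.minAreaRect((Q[:,:2]*1000).astype(np.float32));print(r,Q.min(0),Q.max(0))
t=im[40:300];
a=cv2.resize(d['top'][150:300,170:360],None,fx=4,fy=4,interpolation=cv2.INTER_CUBIC);cv2.imwrite('pics/case0.png',a[...,::-1])
E
```

```text
trim 789 rect [ 511. -110.] [ 52. 125.] 81.8 z [0.014 0.029 0.035] mean [ 0.51  -0.116  0.027]
brush 753 rect [ 508. -214.] [105.  54.] 1.4 z [0.015 0.023 0.037] mean [ 0.508 -0.213  0.025]
atom 394 rect [ 516. -321.] [ 23. 106.] 75.8 z [0.013 0.019 0.025] mean [ 0.512 -0.32   0.02 ]
col 646 rect [ 588. -415.] [82. 58.] 4.5 z [0.017 0.078 0.114] mean [ 0.574 -0.401  0.075]
oil 188 rect [ 443. -431.] [42. 55.] 18.8 z [0.015 0.051 0.088] mean [ 0.444 -0.415  0.052]
plane 1864 5955 [0.53788089 0.19128572 0.04577769] [-0.10964344 -0.4544413   0.88400306] 27.870913292282758 -103.5645627055332
((538.69287109375, 191.43798828125), (103.12378692626953, 224.97181701660156), 78.13629150390625) [0.42251628 0.12758817 0.02007078] [0.65083536 0.25306454 0.07374132]
```

View pics/case0.png

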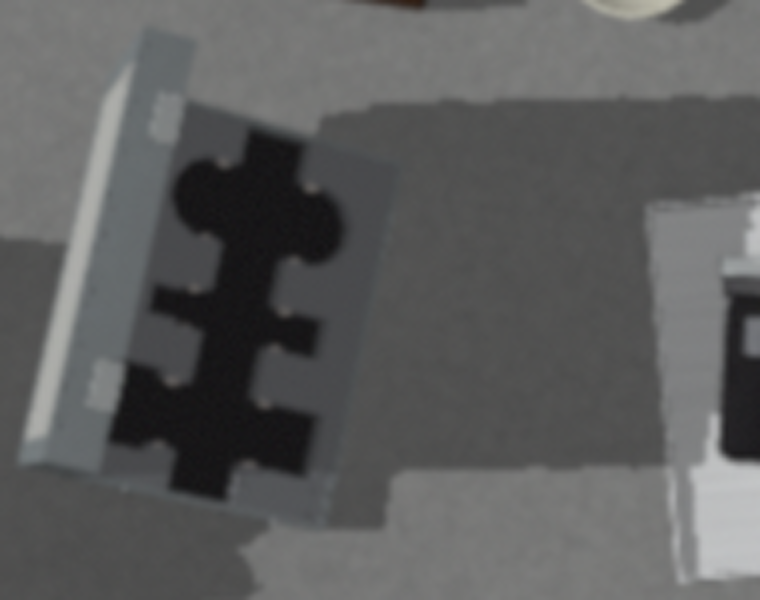

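The crop shows three dark cutouts: oval at the top (260,210), slim stepped one (240,310) and T-shaped one at the bottom (210,415). The nubs show as light dots. Next I move above the tray for a close look.

```bash
cat >> h.py <<'E'
def pose(p,rpy=None,M=None):
    T=np.eye(4);T[:3,:3]=R.from_euler('xyz',rpy,degrees=True).as_matrix() if M is None else M;T[:3,3]=p;return T
def plan(T0,T1,n=None):
    """print per-call end rows (cm, deg in tool axes at call start) to go T0->T1 in n calls"""
    d=T1[:3,3]-T0[:3,3]; w=R.from_matrix(T0[:3,:3].T@T1[:3,:3]).as_rotvec()
    need=max(np.linalg.norm(d)/.2,np.degrees(np.linalg.norm(w))/35); n=n or int(np.ceil(need))
    print('need',round(need,2),'calls',n,'rotvec/call',np.degrees(w/n).round(2))
    for i in range(n):
        Ri=T0[:3,:3]@R.from_rotvec(w*i/n).as_matrix(); print(i,(Ri.T@d/n*100).round(2))
E
python3 - <<'E'
from h import *
plan(tool(),pose([.49,-.21,.34],[180,0,0]))
E
```

```text
need 2.44 calls 3 rotvec/call [-0.03  0.    6.82]
0 [12.86 -9.39 -3.27]
1 [ 11.66 -10.85  -3.28]
2 [ 10.29 -12.15  -3.28]
```

servo_tool(commands=[[[2.6,-1.9,-0.65,0,0,1.4,8.5],[5.2,-3.8,-1.3,0,0,2.7,8.5],[7.8,-5.7,-2,0,0,4.1,8.5],[10.4,-7.5,-2.6,0,0,5.4,8.5],[12.9,-9.4,-3.3,0,0,6.8,8.5]]])

```text
clock: 0.52
tool_pos: [0.3157, -0.4742, 0.275]
orientation: [-179.9, 0.0, 13.6]
force: [0.4, -1.0, 0.2]
grip_width: 0.998
finger_force: 0.0
```

servo_tool(commands=[[[2.3,-2.2,-0.65,0,0,1.4,8.5],[4.7,-4.3,-1.3,0,0,2.7,8.5],[7,-6.5,-2,0,0,4.1,8.5],[9.4,-8.7,-2.6,0,0,5.4,8.5],[11.7,-10.8,-3.3,0,0,6.8,8.5]]])

```text
clock: 0.93
tool_pos: [0.4037, -0.3415, 0.3082]
orientation: [-180.0, 0.0, 6.8]
force: [0.7, 0.1, 0.0]
grip_width: 0.994
finger_force: 0.0
```

servo_tool(commands=[[[2.5,-3,-0.8,0,0,1.7,8.5],[5.1,-6,-1.6,0,0,3.4,8.5],[7.7,-9.1,-2.4,0,0,5.1,8.5],[10.3,-12.1,-3.3,0,0,6.8,8.5],[10.3,-12.1,-3.3,0,0,6.8,8.5]]])

```text
clock: 1.35
tool_pos: [0.4964, -0.2014, 0.3436]
orientation: [-179.8, -0.3, 0.7]
force: [0.9, 0.1, 1.0]
grip_width: 0.994
finger_force: 0.0
```

```bash
python3 - <<'E'
from h import *
s=robot.read_state();f=robot.grab_frame('wrist');T=tool(s)@f['mount']
np.savez('w1.npz',pix=f['pixels'],W=cloud(f,T)); save(f,'w1.png')
print(s['clock'],s['tool_pos'],s['orientation'],s['joints'].round(0),f['fx'],'\n',f['mount'].round(3),s['force'])
E
```

```text
1.35 [ 0.4963643  -0.20144129  0.34359476] [-179.84065252   -0.33110811    0.69859586] [ 51.  13. -37.  98.   8.  72. -77.] 369.5202935654705 
 [[-0.    -0.953 -0.302  0.077]
 [ 1.    -0.001  0.001  0.   ]
 [-0.001 -0.302  0.953 -0.133]
 [ 0.     0.     0.     1.   ]] [0.8828942  0.07219632 0.99520525]
```

View pics/w1.png

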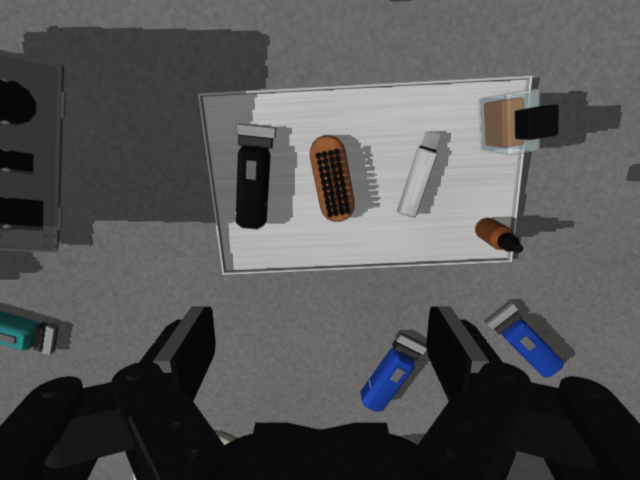

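The wrist view shows the trimmer (253,175) and brush (332,178), plus the atomizer (420,175) with its cap at the top. The head and cap both point to +x. Now I measure them by cloud.

```bash
cat >> h.py <<'E'
def rect(P):
    r=cv2.minAreaRect((P[:,:2]*1000).astype(np.float32)); c=np.array(r[0]);b=cv2.boxPoints(r)
    e=[b[1]-b[0],b[2]-b[1]]; e=e[0] if np.linalg.norm(e[0])>np.linalg.norm(e[1]) else e[1]
    e=e*np.sign(e[0]); return c.round(1),sorted(np.round(r[1],1)),round(float(np.degrees(np.arctan2(e[1],e[0]))),1)
E
python3 - <<'E'
from h import *
d=np.load('w1.npz');W=d['W'];im=d['pix']
hsv=cv2.cvtColor(im,cv2.COLOR_RGB2HSV).astype(int)
v,u=np.mgrid[0:480,0:640]
def box(a,b,c,e): return (u>=a)&(u<b)&(v>=c)&(v<e)
fl=W[box(270,300,100,250)];print('floor',np.nanmedian(fl,0))
for n,b,zs in [('trimBody',(228,285,117,235),(.0285,.037)),('trimAll',(228,285,117,235),(.016,.037)),('trimHead',(228,285,117,147),(.017,.025)),('brushWood',(305,362,128,228),(.018,.040)),('bristle',(305,362,128,228),(.031,.042)),('atom',(392,445,125,222),(.0165,.028)),('atomBody',(392,445,147,222),(.0165,.028))]:
    m=box(*b)&(W[...,2]>zs[0])&(W[...,2]<zs[1])
    k=cv2.morphologyEx(m.astype(np.uint8),cv2.MORPH_OPEN,np.ones((2,2)))>0
    P=W[k];print(n,len(P),rect(P),'z',np.percentile(P[:,2],[10,50,90]).round(4))
E
```

```text
floor [ 0.51164104 -0.15514847  0.00413053]
trimBody 2276 (array([ 491.6, -116.9]), [np.float64(31.8), np.float64(108.4)], -9.6) z [nan nan nan]
trimAll 3178 (array([ 503.5, -119.5]), [np.float64(39.8), np.float64(131.7)], -5.4) z [nan nan nan]
trimHead 740 (array([ 557.2, -122.4]), [np.float64(24.2), np.float64(44.2)], 85.4) z [nan nan nan]
brushWood 2852 (array([ 506.4, -217.9]), [np.float64(35.2), np.float64(108.4)], 22.2) z [nan nan nan]
bristle 1033 (array([ 502.7, -217.5]), [np.float64(26.3), np.float64(81.9)], 14.2) z [nan nan nan]
atom 1523 (array([ 511.9, -323.5]), [np.float64(27.5), np.float64(107.5)], -12.1) z [nan nan nan]
atomBody 1327 (array([ 504.2, -323.1]), [np.float64(28.7), np.float64(91.1)], -14.4) z [nan nan nan]
```

```bash
python3 - <<'E'
from h import *
d=np.load('w1.npz');W=d['W'];im=d['pix']
v,u=np.mgrid[0:480,0:640]
def box(a,b,c,e): return (u>=a)&(u<b)&(v>=c)&(v<e)
for n,b,zs in [('trimBody',(228,285,117,235),(.0285,.037)),('trimAll',(228,285,117,235),(.016,.037)),('trimHead',(228,285,117,147),(.017,.025)),('brushWood',(305,362,128,228),(.018,.040)),('bristle',(305,362,128,228),(.031,.042)),('atom',(392,445,125,222),(.0165,.028)),('atomBody',(392,445,147,222),(.0165,.028)),('atomCap',(392,445,125,144),(.0155,.028))]:
    m=box(*b)&(W[...,2]>zs[0])&(W[...,2]<zs[1])
    k=(cv2.morphologyEx(m.astype(np.uint8),cv2.MORPH_OPEN,np.ones((3,3)))>0)&m
    P=W[k];e=np.linalg.eigh(np.cov(P[:,:2].T))[1][:,1];e*=np.sign(e[0])
    print(n,len(P),rect(P),'pca',np.degrees(np.arctan2(e[1],e[0])).round(1),P.mean(0)[:2].round(4),'z',np.percentile(P[:,2],[10,50,90]).round(4))
E
```

```text
trimBody 2234 (array([ 496.7, -116. ]), [np.float64(36.0), np.float64(100.0)], -4.7) pca -4.9 [ 0.4982 -0.1167] z [0.0306 0.0336 0.0351]
trimAll 3144 (array([ 508.5, -117.6]), [np.float64(45.6), np.float64(123.9)], -4.8) pca -4.6 [ 0.5133 -0.1187] z [0.0194 0.0328 0.0349]
trimHead 738 (array([ 558.3, -121.8]), [np.float64(24.1), np.float64(45.6)], 85.2) pca 86.3 [ 0.559  -0.1218] z [0.0182 0.0201 0.0225]
brushWood 2852 (array([ 508.1, -214.7]), [np.float64(44.0), np.float64(107.4)], 12.2) pca 12.1 [ 0.5106 -0.2142] z [0.0227 0.0249 0.0375]
bristle 969 (array([ 505. , -215.3]), [np.float64(28.0), np.float64(78.1)], 12.6) pca 11.7 [ 0.5048 -0.2157] z [0.0353 0.0371 0.0381]
atom 1515 (array([ 514.6, -322.2]), [np.float64(22.7), np.float64(103.8)], -13.7) pca -13.9 [ 0.5138 -0.3209] z [0.0208 0.0238 0.0252]
atomBody 1321 (array([ 506.5, -320.2]), [np.float64(22.7), np.float64(87.1)], -13.7) pca -13.9 [ 0.5075 -0.3193] z [0.0218 0.024  0.0252]
atomCap 150 (array([ 559.1, -332.3]), [np.float64(12.7), np.float64(15.9)], -89.3) pca -83.7 [ 0.5587 -0.3317] z [0.0196 0.0211 0.0225]
```

```bash
cat >> h.py <<'E'
def axes(yaw,tilt=28):
    a,t=np.radians([yaw,tilt]); ex=np.array([np.cos(a)*np.cos(t),np.sin(a)*np.cos(t),np.sin(t)]); n=np.array([-np.cos(a)*np.sin(t),-np.sin(a)*np.sin(t),np.cos(t)])
    return ex,np.cross(n,ex),n
E
python3 - <<'E'
from h import *
ex,ey,n=axes(76.5)
T1=pose([.517,.10,.23],M=np.stack([-ex,ey,-n],1)); print(R.from_matrix(T1[:3,:3]).as_euler('xyz',degrees=True))
plan(pose([.4945,-.206,.343],[180,0,0]),T1)
E
```

```text
[-180.    28.  -103.5]
need 3.03 calls 4 rotvec/call [ 6.31 -4.97 25.3 ]
0 [ 0.56 -7.65  2.82]
1 [-2.41 -6.87  3.72]
2 [-4.66 -4.81  4.69]
3 [-5.72 -1.9   5.52]
```

servo_tool(commands=[[[0.1,-1.5,0.6,1.3,-1,5.1,8.5],[0.2,-3.1,1.1,2.5,-2,10.1,8.5],[0.3,-4.6,1.7,3.8,-3,15.2,8.5],[0.4,-6.1,2.3,5,-4,20.2,8.5],[0.6,-7.6,2.8,6.3,-5,25.3,8.5]]])

```text
clock: 1.82
tool_pos: [0.4963, -0.1351, 0.3123]
orientation: [-175.0, 6.4, -25.3]
force: [-0.0, 0.2, -0.4]
grip_width: 0.995
finger_force: 0.0
```

servo_tool(commands=[[[-0.5,-1.4,0.7,1.3,-1,5.1,8.5],[-1,-2.8,1.5,2.5,-2,10.1,8.5],[-1.4,-4.1,2.2,3.8,-3,15.2,8.5],[-1.9,-5.5,3,5,-4,20.2,8.5],[-2.4,-6.9,3.7,6.3,-5,25.3,8.5]]])

```text
clock: 2.23
tool_pos: [0.5024, -0.0587, 0.2842]
orientation: [-173.1, 14.1, -50.4]
force: [0.0, -0.6, 0.5]
grip_width: 0.993
finger_force: 0.0
```

servo_tool(commands=[[[-0.9,-1,0.9,1.3,-1,5.1,8.5],[-1.9,-1.9,1.9,2.5,-2,10.1,8.5],[-2.8,-2.9,2.8,3.8,-3,15.2,8.5],[-3.7,-3.8,3.8,5,-4,20.2,8.5],[-4.7,-4.8,4.7,6.3,-5,25.3,8.5]]])

```text
clock: 2.65
tool_pos: [0.5061, 0.012, 0.2562]
orientation: [-174.7, 21.4, -73.9]
force: [-1.2, 0.4, -1.3]
grip_width: 0.996
finger_force: 0.0
```

servo_tool(commands=[[[-1.4,-0.5,1.4,1.6,-1.2,6.3,8.5],[-2.8,-1,2.8,3.2,-2.5,12.6,8.5],[-4.3,-1.4,4.1,4.7,-3.7,19,8.5],[-5.7,-1.9,5.5,6.3,-5,25.3,8.5],[-5.7,-1.9,5.5,6.3,-5,25.3,8.5]]])

```text
clock: 3.07
tool_pos: [0.5054, 0.0699, 0.2284]
orientation: [-178.5, 25.1, -87.6]
force: [0.1, 0.1, -1.1]
grip_width: 0.992
finger_force: 0.0
```

```bash
python3 - <<'E'
from h import *
import time
f=robot.grab_frame('wrist')
s=robot.read_state();f=robot.grab_frame('wrist');T=tool(s)@f['mount']
np.savez('w2.npz',pix=f['pixels'],W=cloud(f,T),T=T,K=[f['fx'],f['fy'],f['cx'],f['cy']]); save(f,'w2.png')
print(s['clock'],s['tool_pos'],s['orientation'],s['joints'].round(0),s['joint_vel'].round(1))
E
```

```text
3.1167 [0.50428217 0.07392628 0.22750306] [-178.68247542   25.10691836  -87.46657683] [ -19.   17.   29.  113.  -38.   62. -147.] [ 12.5  -0.9 -17.8  -1.5   7.9   0.2  -0.2]
```

View pics/w2.png

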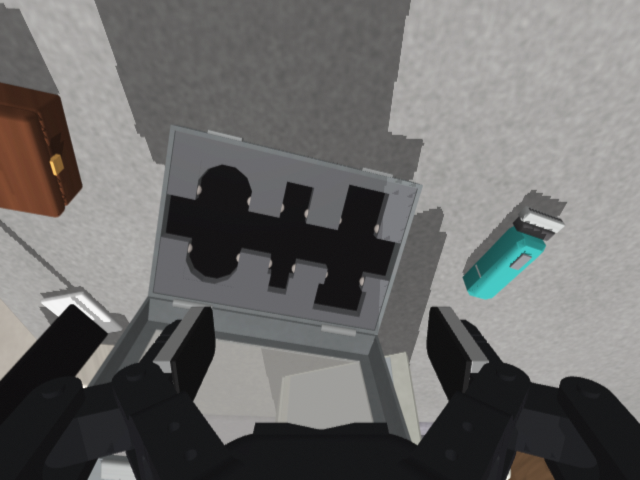

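The view shows the insert with the oval cutout on the left (220,225), slim one (290,235) and T (350,250), the lid below and nubs as light dots. The wrist reached the joint 7 limit, so at the case I'll use tool x pointing up the slope. Next I measure the nubs, plane and lid angle.

```bash
python3 - <<'E'
from h import *
d=np.load('w2.npz');W=d['W'];im=d['pix'];T=d['T'];fx,fy,cx,cy=d['K']
g=cv2.cvtColor(im,cv2.COLOR_RGB2GRAY);v,u=np.mgrid[0:480,0:640]
poly=np.array([[172,127],[420,185],[375,332],[152,298]]);pm=np.zeros((480,640),np.uint8);cv2.fillConvexPoly(pm,poly,1)
m=(pm>0)&(g>60)&~np.isnan(W[...,0]);P=W[m]
for k in range(6):
    c=np.median(P,0) if k==0 else P.mean(0);n=np.linalg.svd(P-P.mean(0),full_matrices=False)[2][2];n*=np.sign(n[2]);P=P[np.abs((P-P.mean(0))@n)<(.006 if k<3 else .0025)]
c=P.mean(0);yaw=np.degrees(np.arctan2(-n[1],-n[0]));print('face',len(P),c,n,'tilt',np.degrees(np.arccos(n[2])),'yaw',yaw)
print('dark levels',np.percentile(g[(pm>0)],[5,20,50,80,95]))
dark=((g<35)&(pm>0)).astype(np.uint8)
# floor depth below the face
F=W[(cv2.erode(dark,np.ones((9,9)))>0)];F=F[~np.isnan(F[:,0])];print('floor rel face',np.median((F-c)@n))
hull=cv2.dilate(dark,np.ones((5,5)))
# nubs: bright spots by tophat
th=cv2.morphologyEx(g,cv2.MORPH_TOPHAT,np.ones((9,9)));b=((th>45)&(hull>0)).astype(np.uint8)
k,l,st,ce=cv2.connectedComponentsWithStats(b)
pts=[];
def cast(px,h):
    r=T[:3,:3]@np.array([(px[0]-cx)/fx,(px[1]-cy)/fy,1]);o=T[:3,3];return o+r*(((c+n*(h-.014)-o)@n)/(r@n))
ex,ey,nn=axes(yaw,np.degrees(np.arccos(n[2])))
for i in range(1,k):
    if st[i,4]>=4:
        p=cast(ce[i],.007);print(ce[i].round(1),st[i,4],'xy mm',((p-c)@ex*1e3).round(1),((p-c)@ey*1e3).round(1))
np.savez('ins.npz',c=c,n=n)
# lid: points above the hinge
Q=(W-c)@np.stack([ex,ey,n],1); 
mm=(u>150)&(u<400)&(v>300)&(v<420)&(Q[...,0]>.06)&(Q[...,0]<.25)
L=Q[mm]*1e3; 
for z0 in range(-20,180,20):
    s=L[(L[:,2]>z0)&(L[:,2]<z0+20)]
    if len(s)>20: print(z0,len(s),np.percentile(s[:,0],[2,50,98]).round(0),np.percentile(s[:,1],[2,98]).round(0))
E
```

```text
face 20255 [0.54505959 0.17786102 0.05857404] [-0.10352081 -0.45661272  0.88362224] tilt 27.917551941 yaw 77.22614002051156
dark levels [ 19.  20.  98. 107. 123.]
floor rel face -0.014133371623263984
[199.9 189.3] 11 xy mm -23.2 -74.9
[247.9 200.9] 14 xy mm -22.1 -31.2
[282.6 207. ] 9 xy mm -23.5 0.9
[305.2 213.1] 16 xy mm -22.4 23.0
[276.5 216. ] 4 xy mm -13.9 -2.8
[375.5 227.8] 10 xy mm -23.0 93.1
[190.2 247.8] 12 xy mm 33.2 -75.2
[237.  257.5] 14 xy mm 33.9 -31.2
[270.4 262.7] 13 xy mm 32.6 0.9
[292.8 267.6] 13 xy mm 33.2 23.2
[326.4 273.9] 7 xy mm 33.0 57.4
[360.4 280.5] 11 xy mm 33.0 92.9
-20 1631 [61. 70. 81.] [-32. 117.]
0 8434 [ 69.  97. 113.] [-94. 120.]
20 2691 [ 91. 114. 116.] [-33. 120.]
40 3135 [ 94. 117. 119.] [-31. 120.]
60 3797 [ 96. 120. 122.] [-34. 120.]
80 2511 [ 98. 122. 125.] [-34. 120.]
```

Pose confirmed: nub spacing is 56 mm, the floor is 14.1 mm below the face and the tilt is 27.9°. The lid is at about 1.7 rad. I'll nudge it open a bit to give the wrist camera clearance.

```bash
cat >> h.py <<'E'
EX,EY,N=axes(77.2,28.0)
O=np.array([0.54505959,0.17786102,0.05857404])+.00515*EX+.0090*EY-.014*N
E
python3 - <<'E'
from h import *
s=robot.read_state();print(O,s['tool_pos'],s['orientation'],s['clock'])
plan(tool(s),pose([.52,.09,.222],[180,25,-68]))
for th in (1.7,2.06): print(th,O+.079*EX+.15*(-np.cos(th)*EX+np.sin(th)*N))
E
```

```text
[0.53874682 0.1906984  0.04863055] [0.50407908 0.07350524 0.22753792] [-178.6717979    25.03989517  -87.17287949] 3.1667
need 0.56 calls 1 rotvec/call [ -9.43  -0.16 -17.38]
0 [-1.19 -1.64  1.2 ]
1.7 [0.54250949 0.20725989 0.22613034]
2.06 [0.55421746 0.25879268 0.23571879]
```

servo_tool(commands=[[[-0.3,-0.4,0.3,-2.3,0,-4.3,8.5],[-0.6,-0.8,0.6,-4.7,-0.1,-8.7,8.5],[-0.9,-1.2,0.9,-7,-0.1,-13,8.5],[-1.2,-1.6,1.2,-9.4,-0.2,-17.4,8.5],[-1.2,-1.6,1.2,-9.4,-0.2,-17.4,8.5]]])

```text
clock: 3.58
tool_pos: [0.5228, 0.0867, 0.2232]
orientation: [-179.7, 25.1, -67.9]
force: [0.5, -0.1, 0.2]
grip_width: 0.995
finger_force: 0.0
```

```bash
python3 - <<'E'
from h import *
s=robot.read_state();T=tool(s);print(s['tool_pos'],s['orientation'],s['joints'].round(0),s['clock'])
plan(T,pose([.535,.155,.225],M=T[:3,:3]),1)
plan(T,pose([.55,.247,.232],M=T[:3,:3]),1)
E
```

```text
[0.52284954 0.08674447 0.22315883] [-179.67607317   25.08298026  -67.90260223] [ -16.   24.   24.  104.  -34.   71. -135.] 3.5833
need 0.35 calls 1 rotvec/call [0. 0. 0.]
0 [-5.39 -3.68  2.34]
need 0.81 calls 1 rotvec/call [0. 0. 0.]
0 [-12.9   -8.52   5.11]
```

servo_tool(commands=[[[-1.3,-0.9,0.6,0,0,0,0],[-2.7,-1.8,1.2,0,0,0,0],[-4,-2.7,1.8,0,0,0,0],[-5.4,-3.7,2.3,0,0,0,0],[-5.4,-3.7,2.3,0,0,0,0]]], grip_force=60)

```text
clock: 4.0
tool_pos: [0.534, 0.1575, 0.2263]
orientation: [-179.7, 25.2, -68.1]
force: [-0.3, 1.1, -0.4]
grip_width: 0.293
finger_force: 0.0
```

servo_tool(commands=[[[-1.4,-0.9,0.5,0,0,0,0],[-2.9,-1.8,1,0,0,0,0],[-4.3,-2.7,1.6,0,0,0,0],[-5.8,-3.6,2.2,0,0,0,0],[-7.2,-4.6,2.7,0,0,0,0]]])

```text
clock: 4.42
tool_pos: [0.5491, 0.2402, 0.2321]
orientation: [-179.8, 25.0, -68.5]
force: [1.1, -1.6, 0.3]
grip_width: -0.003
finger_force: 1.0
```

```bash
python3 - <<'E'
from h import *
s=robot.read_state();print(s['tool_pos'],s['orientation'],s['clock'],s['force'])
f=robot.grab_frame('top');W=cloud(f);Q=((W-O)@np.stack([EX,EY,N],1))*1e3
v,u=np.mgrid[0:480,0:640];L=Q[(u>160)&(u<225)&(v>150)&(v<290)]
for z0 in range(20,180,20):
    q=L[(L[:,2]>z0)&(L[:,2]<z0+20)&(L[:,0]>60)]
    if len(q)>9: print(z0,len(q),np.percentile(q[:,0],[2,20,50,80]).round(0))
T=tool(s)
T1=pose(s['tool_pos']+np.array([-.02,-.12,.05]),M=T[:3,:3]);plan(T,T1,1)
plan(T1,pose([.500,-.2147,.20],[180,0,12.2]))
E
```

```text
[0.54908512 0.24015343 0.23211698] [-179.75654711   25.01966209  -68.52755126] 4.4167 [ 1.11798442 -1.62027961  0.25428523]
20 110 [110. 111. 115. 117.]
120 20 [130. 135. 138. 142.]
140 1238 [145. 152. 160. 167.]
160 33 [141. 145. 148. 152.]
need 0.66 calls 1 rotvec/call [0. 0. 0.]
0 [ 7.34  6.22 -8.97]
need 2.4 calls 3 rotvec/call [ -5.94   6.85 -26.47]
0 [10.25  4.98 -1.78]
1 [7.03 9.15 0.02]
2 [ 2.13 11.21  1.65]
```

servo_tool(commands=[[[1.5,1.2,-1.8,0,0,0,0],[3,2.5,-3.6,0,0,0,2],[4.4,3.7,-5.4,0,0,0,4],[5.9,5,-7.2,0,0,0,6.5],[7.3,6.2,-9,0,0,0,6.5]]])

```text
clock: 4.88
tool_pos: [0.5284, 0.118, 0.2833]
orientation: [-179.7, 25.0, -68.5]
force: [1.5, -0.7, 0.5]
grip_width: 0.562
finger_force: 0.0
```

servo_tool(commands=[[[2,1,-0.4,-1.2,1.4,-5.3,6.5],[4.1,2,-0.7,-2.4,2.7,-10.6,6.5],[6.1,3,-1.1,-3.6,4.1,-15.9,6.5],[8.2,4,-1.4,-4.8,5.5,-21.2,6.5],[10.2,5,-1.8,-5.9,6.8,-26.5,6.5]]])

```text
clock: 5.3
tool_pos: [0.5187, 0.0069, 0.2556]
orientation: [-175.5, 16.9, -40.2]
force: [0.0, 0.2, 0.2]
grip_width: 0.76
finger_force: 0.0
```

servo_tool(commands=[[[1.4,1.8,0,-1.2,1.4,-5.3,6.5],[2.8,3.6,0,-2.4,2.7,-10.6,6.5],[4.2,5.5,0,-3.6,4.1,-15.9,6.5],[5.6,7.3,0,-4.8,5.5,-21.2,6.5],[7,9.1,0,-5.9,6.8,-26.5,6.5]]])

```text
clock: 5.72
tool_pos: [0.5091, -0.1039, 0.2285]
orientation: [-175.7, 7.9, -13.7]
force: [0.4, 0.7, -0.2]
grip_width: 0.761
finger_force: 0.0
```

servo_tool(commands=[[[0.5,2.8,0.4,-1.5,1.7,-6.6,6.5],[1,5.6,0.8,-3,3.4,-13.2,6.5],[1.6,8.4,1.2,-4.5,5.1,-19.8,6.5],[2.1,11.2,1.6,-5.9,6.8,-26.5,6.5],[2.1,11.2,1.6,-5.9,6.8,-26.5,6.5]]])

```text
clock: 6.13
tool_pos: [0.4961, -0.2199, 0.2009]
orientation: [180.0, 0.1, 12.3]
force: [-0.6, -0.3, -0.3]
grip_width: 0.759
finger_force: 0.0
```

```bash
python3 - <<'E'
from h import *
s=robot.read_state();print(s['tool_pos'],s['orientation'],s['joints'].round(0),s['clock'])
T=tool(s);T1=pose([.508,-.2147,.10],[180,0,12.2]);plan(T,T1,1)
E
```

```text
[ 0.49606324 -0.21985594  0.20090513] [1.79980202e+02 7.55558086e-02 1.22687235e+01] [ -2.  20.  29. 108. -12.  54. -46.] 6.1333
need 0.51 calls 1 rotvec/call [0.02 0.08 0.07]
0 [ 1.29 -0.25 10.09]
```

servo_tool(commands=[[[0.4,-0.1,2.5,0,0,0,6.5],[0.9,-0.2,5,0,0,0,6.5],[1.3,-0.2,7.5,0,0,0,6.5],[1.3,-0.2,10.1,0,0,0,6.5],[1.3,-0.2,10.1,0,0,0,6.5]]])

```text
clock: 6.55
tool_pos: [0.5089, -0.2064, 0.0961]
orientation: [-179.6, 0.4, 12.4]
force: [-1.6, 0.9, -0.4]
grip_width: 0.761
finger_force: 0.0
```

```bash
python3 - <<'E'
from h import *
s=robot.read_state();print(s['tool_pos'],s['orientation'],s['clock'])
f=robot.grab_frame('wrist');W=cloud(f,tool(s)@f['mount'])
s=robot.read_state()
P=W[(W[...,2]>.018)&(W[...,2]<.042)&(abs(W[...,0]-.508)<.075)&(abs(W[...,1]+.2147)<.04)]
print(len(P),rect(P[P[:,2]<.05]));plan(tool(s),pose([.508,-.2147,.018],[180,0,12.2]),1)
E
```

```text
[ 0.5088922  -0.20636789  0.09612206] [-179.57187799    0.42080755   12.35034863] 6.55
11279 (array([ 508. , -214.5]), [np.float64(44.2), np.float64(107.9)], 12.0)
need 0.4 calls 1 rotvec/call [-0.35  0.31  0.14]
0 [-0.33  0.76  8.03]
```

servo_tool(commands=[[[-0.1,0.3,1.7,-0.3,0.3,0,6.5],[-0.3,0.7,3.4,-0.3,0.3,0,6.5],[-0.3,0.7,5,-0.3,0.3,0,6.5],[-0.3,0.7,5,-0.3,0.3,0,6.5],[-0.3,0.7,5,-0.3,0.3,0,6.5]]])

```text
clock: 7.02
tool_pos: [0.512, -0.214, 0.0511]
orientation: [179.9, -0.3, 12.5]
force: [-0.1, -0.3, 0.5]
grip_width: 0.761
finger_force: 0.0
```

```bash
python3 - <<'E'
from h import *
s=robot.read_state();print(s['tool_pos'],s['orientation'],s['joint_vel'].round(1))
plan(tool(s),pose([.508,-.2146,.018],[180,0,12.1]),1)
E
```

```text
[ 0.51202369 -0.21402773  0.05114683] [179.89822457  -0.30493609  12.47068403] [-0.8 -0.9  0.5 -0.9 -0.1 -0.2  0.1]
need 0.17 calls 1 rotvec/call [ 0.1  -0.31  0.37]
0 [-0.42 -0.04  3.31]
```

Settled well. I descend, close, then lift.

servo_tool(commands=[[[-0.2,0,1.1,0.1,-0.3,0.4,6.5],[-0.4,0,2.2,0.1,-0.3,0.4,6.5],[-0.4,0,3.3,0.1,-0.3,0.4,6.5],[-0.4,0,3.3,0.1,-0.3,0.4,6.5],[-0.4,0,3.3,0.1,-0.3,0.4,3]]], grip_force=60)

```text
clock: 7.43
tool_pos: [0.5079, -0.2132, 0.0158]
orientation: [-179.9, 0.1, 12.2]
force: [1.0, -0.3, -1.4]
grip_width: 0.641
finger_force: 0.0
```

servo_tool(commands=[[[0,0,0,0,0,0,3],[0,0,0,0,0,0,3],[0,0,0,0,0,0,3],[0,0,0,0,0,0,3],[0,0,0,0,0,0,3]]])

```text
clock: 7.85
tool_pos: [0.5089, -0.2135, 0.0169]
orientation: [-180.0, -0.0, 12.2]
force: [-0.4, -0.0, 0.5]
grip_width: 0.5
finger_force: 61.8
```

servo_tool(commands=[[[0,0,-2,0,0,0,3],[0,0,-5,0,0,0,3],[0,0,-8,0,0,0,3],[0,0,-12,0,0,0,3],[0,0,-12,0,0,0,3]]])

```text
clock: 8.27
tool_pos: [0.5129, -0.2158, 0.1436]
orientation: [179.7, -0.6, 12.2]
force: [1.2, -1.0, -0.7]
grip_width: 0.502
finger_force: 61.9
```

```bash
cat >> h.py <<'E'
def home(y,h,dx=0,dy=0): # tool pose with TCP h above cutout floor, at insert (dx,y+dy), tool x up the slope
    return pose(O+dx*EX+(y+dy)*EY+h*N,M=np.stack([EX,-EY,-N],1))
E
python3 - <<'E'
from h import *
s=robot.read_state();print(s['tool_pos'],s['orientation'],s['joints'].round(0))
plan(tool(s),home(-.062,.085))
E
```

```text
[ 0.51291889 -0.21579936  0.14361806] [179.69731277  -0.55277303  12.16661494] [ -2.  26.  27. 109. -16.  48. -44.]
need 2.0 calls 3 rotvec/call [  5.48   8.2  -21.17]
0 [  5.   -10.99   0.65]
1 [ 8.39 -8.32  2.56]
2 [10.27 -4.48  4.54]
```

servo_tool(commands=[[[1,-2.2,0.1,1.1,1.6,-4.2,3],[2,-4.4,0.3,2.2,3.3,-8.5,3],[3,-6.6,0.4,3.3,4.9,-12.7,3],[4,-8.8,0.5,4.4,6.6,-16.9,3],[5,-11,0.7,5.5,8.2,-21.2,3]]])

```text
clock: 8.68
tool_pos: [0.5345, -0.0943, 0.13]
orientation: [-176.1, -9.1, 33.4]
force: [-0.7, 0.7, -1.0]
grip_width: 0.5
finger_force: 61.8
```

servo_tool(commands=[[[1.7,-1.7,0.5,1.1,1.6,-4.2,3],[3.4,-3.3,1,2.2,3.3,-8.5,3],[5,-5,1.5,3.3,4.9,-12.7,3],[6.7,-6.7,2,4.4,6.6,-16.9,3],[8.4,-8.3,2.6,5.5,8.2,-21.2,3]]])

```text
clock: 9.1
tool_pos: [0.5602, 0.0234, 0.123]
orientation: [-175.7, -18.9, 54.5]
force: [0.4, -0.4, -1.8]
grip_width: 0.5
finger_force: 61.8
```

servo_tool(commands=[[[2.6,-1.1,1.1,1.4,2,-5.3,3],[5.1,-2.2,2.2,2.8,4.1,-10.6,3],[7.7,-3.4,3.3,4.1,6.2,-15.9,3],[10.3,-4.5,4.5,5.5,8.2,-21.2,3],[10.3,-4.5,4.5,5.5,8.2,-21.2,3]]])

```text
clock: 9.52
tool_pos: [0.5855, 0.1465, 0.1167]
orientation: [-179.2, -28.4, 77.5]
force: [0.1, 1.0, -0.6]
grip_width: 0.497
finger_force: 61.8
```

servo_tool(commands=[[[0,0,0,0,0,0,3],[0,0,0,0,0,0,3],[0,0,0,0,0,0,3],[0,0,0,0,0,0,3],[0,0,0,0,0,0,3]]])

```text
clock: 9.93
tool_pos: [0.5858, 0.1396, 0.117]
orientation: [-179.3, -28.0, 76.9]
force: [0.1, -0.1, -0.3]
grip_width: 0.5
finger_force: 61.8
```

```bash
cat > look.py <<'E'
from h import *
import sys
s=robot.read_state();T=tool(s);f=robot.grab_frame('wrist');W=cloud(f,T@f['mount'])
print(s['clock'],s['tool_pos'],s['orientation'],s['joints'].round(0),s['force'].round(1),s['finger_force'])
save(f,sys.argv[1]); Q=(W-T[:3,3])@T[:3,:3]*1e3
np.savez('last.npz',pix=f['pixels'],W=W,Q=Q,T=T,M=f['mount'],K=[f['fx'],f['fy'],f['cx'],f['cy']])
E
python3 look.py w3.png; python3 - <<'E'
from h import *
d=np.load('last.npz');Q=d['Q'];P=Q[(Q[...,2]<5)&(Q[...,2]>-10)&(abs(Q[...,1])<24)&(abs(Q[...,0])<70)]
print(len(P),rect(P/1e3),np.percentile(P[:,2],[5,50]));plan(tool(),home(-.062,.03),1)
E
```

```text
9.9333 [0.58580313 0.13964405 0.11704765] [-179.27984739  -28.03949983   76.90698371] [  6.  30.  -9. 110. -37.  40.  15.] [ 0.1 -0.1 -0.3] 61.809600591659546
12182 (array([ 3.3, -0.5]), [np.float64(47.9), np.float64(101.5)], 3.5) [-8.261452   -6.95991458]
need 0.25 calls 1 rotvec/call [-0.59 -0.05 -0.24]
0 [0.24 0.53 4.88]
```

View pics/w3.png

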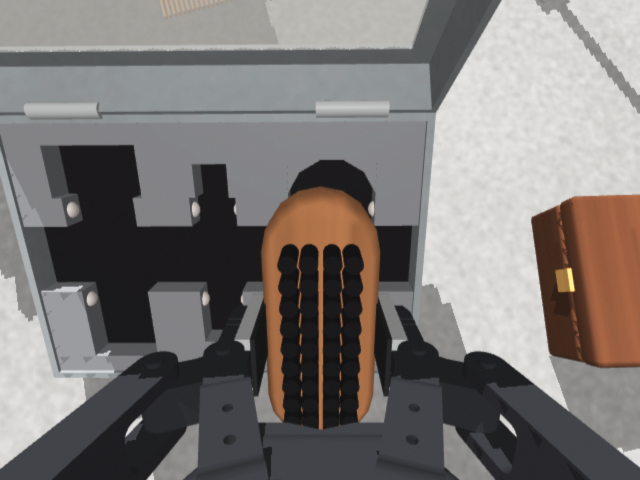

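The brush is held square and centred between the jaws. The upper nubs are at (72,210), (195,210) and (371,207), the lower ones at (92,298) and (205,298). I use them to recheck the insert pose from this view.

```bash
cat > nubs.py <<'E'
from h import *
d=np.load('last.npz');im=d['pix'];T=d['T']@d['M'];fx,fy,cx,cy=d['K']
hs=cv2.cvtColor(im,cv2.COLOR_RGB2HSV).astype(int);g=cv2.cvtColor(im,cv2.COLOR_RGB2GRAY)
th=cv2.morphologyEx(g,cv2.MORPH_TOPHAT,np.ones((21,21)));b=(th>50).astype(np.uint8)
k,l,st,ce=cv2.connectedComponentsWithStats(b)
B=np.stack([EX,EY,N],1)
for i in range(1,k):
    if 12<st[i,4]<400:
        r=T[:3,:3]@np.array([(ce[i][0]-cx)/fx,(ce[i][1]-cy)/fy,1]);o=T[:3,3]
        p=o+r*(((O+N*.007-o)@N)/(r@N));q=(p-O)@B*1e3
        if abs(abs(q[0])-28)<8 and min(abs(q[1]-e) for e in(-85,-39,-8,14,47,85))<9: print(ce[i].round(0),st[i,4],q[:2].round(1))
E
python3 nubs.py;python3 - <<'E'
from h import *
d=np.load('w2.npz');print(sorted([-75+-9.0,-31.2-9,.9-9,23.1-9,57.4-9,93-9]))
d=np.load('last.npz');W=d['W'];B=np.stack([EX,EY,N],1);Q=(W-O)@B*1e3
P=d['Q'][230:260,260:400].reshape(-1,3)
im=d['pix'];hs=cv2.cvtColor(im,cv2.COLOR_RGB2HSV)
m=(hs[...,0]<20)&(hs[...,1]>90)&(np.mgrid[0:480,0:640][1]<400);q=d['Q'][m];q=q[(q[:,2]<10)]
print('wood in tool: tip',np.percentile(q[:,0],[99.5]),'y',[np.percentile(q[(q[:,0]>a)&(q[:,0]<a+5)][:,1],[1,99]).round(1) for a in(15,22,30)],'z',np.percentile(q[:,2],[5,50,95]))
print('face z',np.nanmedian(Q[170:200,380:410],(0,1)),np.nanmedian(Q[180:210,150:180],(0,1)))
E
```

```text
[134. 203.] 29 [31.7 49.2]
[371. 208.] 72 [ 28.4 -84.7]
[ 72. 209.] 138 [28.3 85.4]
[195. 209.] 99 [28.2 14.9]
[235. 209.] 17 [28.3 -7.5]
[ 64. 220.] 30 [21.7 91.5]
[149. 297.] 32 [-27.   49.2]
[379. 294.] 15 [-25.2 -91.4]
[ 91. 298.] 109 [-27.9  85.4]
[205. 298.] 81 [-28.   14.9]
[299. 300.] 25 [-29.1 -42.9]
[-84.0, -40.2, -8.1, 14.100000000000001, 48.4, 84]
wood in tool: tip [53.66350184] y [array([-22.2,  21.2]), array([-22.3,  21.2]), array([-22.1,  21. ])] z [-15.04999524  -7.01096147  -3.93430755]
face z [ 42.85440968 -95.9702584   13.93905092] [37.83712305 28.17851176 13.99629845]
```

servo_tool(commands=[[[0.1,0.3,1.5,-0.3,0,-0.1,3],[0.2,0.5,3,-0.6,0,-0.2,3],[0.2,0.5,4.4,-0.6,0,-0.2,3],[0.2,0.5,4.4,-0.6,0,-0.2,3],[0.2,0.5,4.4,-0.6,0,-0.2,3]]])

```text
clock: 10.4
tool_pos: [0.5943, 0.1617, 0.0785]
orientation: [-179.9, -28.1, 77.2]
force: [-0.2, -0.9, -1.3]
grip_width: 0.497
finger_force: 61.9
```

```bash
cat > at.py <<'E'
from h import *
import sys
y=float(sys.argv[1])/1e3;s=robot.read_state();T=tool(s);B=np.stack([EX,EY,N],1)
print(s['clock'],'insert xyz mm',((T[:3,3]-O)@B*1e3-[0,y*1e3,0]).round(2),'F insert',(s['force']@B).round(1),'vel',abs(s['joint_vel']).max().round(1))
for h in sys.argv[2:]: plan(T,home(y,float(h)/1e3),1)
E
python3 at.py -62 24 13
```

```text
10.4 insert xyz mm [-3.000e-02  1.370e+00  3.388e+01] F insert [-1.4 -0.  -0.7] vel 1.2
need 0.05 calls 1 rotvec/call [-0.14 -0.07 -0.01]
0 [0.   0.14 0.99]
need 0.1 calls 1 rotvec/call [-0.14 -0.07 -0.01]
0 [0.   0.14 2.09]
```

servo_tool(commands=[[[0,0.14,0.2,0,0,0,3],[0,0.14,0.5,0,0,0,3],[0,0.14,0.8,0,0,0,3],[0,0.14,1,0,0,0,3],[0,0.14,1.1,0,0,0,3]]])

```text
clock: 10.82
tool_pos: [0.5976, 0.1664, 0.0692]
orientation: [-180.0, -28.1, 77.2]
force: [0.1, 0.7, -0.6]
grip_width: 0.497
finger_force: 61.9
```

```bash
python3 at.py -62 13
```

```text
10.8167 insert xyz mm [ 0.21 -0.74 23.16] F insert [ 0.3  0.  -0.8] vel 1.2
need 0.05 calls 1 rotvec/call [-0.04 -0.08  0.01]
0 [-0.02 -0.07  1.02]
```

servo_tool(commands=[[[0,-0.03,0.25,0,0,0,3],[0,-0.05,0.5,0,0,0,3],[0,-0.05,0.75,0,0,0,3],[0,-0.05,1,0,0,0,3],[0,-0.05,1.1,0,0,0,3]]])

```text
clock: 11.23
tool_pos: [0.5987, 0.171, 0.0601]
orientation: [180.0, -28.1, 77.2]
force: [-3.1, -3.2, 6.1]
grip_width: 0.5
finger_force: 62.8
```

```bash
python3 at.py -62 13
```

```text
11.2333 insert xyz mm [ 0.17 -0.84 12.89] F insert [-0.5  2.3  7.2] vel 1.2
need 0.0 calls 1 rotvec/call [ 0.02 -0.09  0.  ]
0 [-0.02 -0.08 -0.01]
```

servo_tool(commands=[[[0,0,0.1,0,0,0,3],[0,0,0.2,0,0,0,3],[0,0,0.3,0,0,0,3],[0,0,0.3,0,0,0,3],[0,0,0.3,0,0,0,3]]])

```text
clock: 11.65
tool_pos: [0.5988, 0.1711, 0.0598]
orientation: [180.0, -28.1, 77.2]
force: [-12.7, -13.0, 28.9]
grip_width: 0.501
finger_force: 65.7
```

```bash
python3 at.py -62 13
```

```text
11.65 insert xyz mm [ 0.12 -0.9  12.62] F insert [-0.1  9.5 32.7] vel 0.1
need 0.0 calls 1 rotvec/call [ 0.   -0.13  0.  ]
0 [-0.01 -0.09 -0.04]
```

servo_tool(commands=[[[0,0,-0.3,0,0,0,3],[0,0,-0.3,0,0,0,5.6],[0,0,-0.3,0,0,0,5.6],[0,0,-0.3,0,0,0,5.6],[0,0,-0.3,0,0,0,5.6]]])

```text
clock: 12.07
tool_pos: [0.5982, 0.1719, 0.0592]
orientation: [-179.9, -28.1, 77.2]
force: [0.1, -0.0, -0.0]
grip_width: 0.656
finger_force: 0.0
```

servo_tool(commands=[[[0,0,-2,0,0,0,5.6],[0,0,-5,0,0,0,5.6],[0,0,-9,0,0,0,5.6],[0,0,-12,0,0,0,5.6],[0,0,-12,0,0,0,5.6]]])

```text
clock: 12.48
tool_pos: [0.5897, 0.1126, 0.1707]
orientation: [179.4, -28.1, 77.2]
force: [1.0, 0.7, -0.1]
grip_width: 0.659
finger_force: 0.0
```

```bash
cat > chk.py <<'E'
from h import *
s=robot.read_state();T=tool(s);f=robot.grab_frame('wrist');W=cloud(f,T@f['mount']);B=np.stack([EX,EY,N],1);Q=(W-O)@B*1e3
s=robot.read_state();T=tool(s);print(s['clock'])
np.savez('last.npz',pix=f['pixels'],W=W,T=T,M=f['mount'],K=[f['fx'],f['fy'],f['cx'],f['cy']])
for n,y,w in(('brush',-62,24),('atom',3,13),('trim',66,25)):
    P=Q[(abs(Q[...,1]-y)<w)&(abs(Q[...,0])<66)&(Q[...,2]>16.5)&(Q[...,2]<50)]
    if len(P)>200: print(n,len(P),rect(P/1e3),'z',np.percentile(P[:,2],[5,25,50,75,95]).round(1))
E
python3 chk.py; python3 - <<'E'
from h import *
s=robot.read_state();print(s['tool_pos'],s['orientation'])
plan(tool(s),pose([.5146,-.3222,.16],[180,0,-13.8]))
E
```

```text
12.5333
brush 8121 (array([  0.2, -62.3]), [np.float64(44.1), np.float64(107.8)], 0.0) z [19.9 21.8 23.3 34.7 35.7]
[0.58845018 0.11426676 0.16845005] [179.62117056 -28.08488521  77.22434081]
need 2.69 calls 3 rotvec/call [-7.32 -7.39 29.65]
0 [-13.13   0.86  -6.68]
1 [-11.48   8.12  -4.47]
2 [-6.23 13.24 -1.89]
```

```bash
python3 - <<'E'
from h import *
d=np.load('last.npz');B=np.stack([EX,EY,N],1)
f=robot.grab_frame('wrist');s=robot.read_state();Q=(cloud(f,tool(s)@f['mount'])-O)@B*1e3
def z(x0,x1,y0,y1,a,b):
    P=Q[(Q[...,0]>x0)&(Q[...,0]<x1)&(Q[...,1]>y0)&(Q[...,1]<y1)&(Q[...,2]>a)&(Q[...,2]<b)];return len(P),np.percentile(P[:,2],[20,50,80]).round(2) if len(P) else None
print('face',z(50,68,-40,-5,8,18),z(-70,-40,-40,-8,8,18),z(-70,-45,15,40,8,18))
print('wood +x',z(44,51,-70,-54,17,27),'-x',z(-51,-44,-70,-54,17,27),'+y',z(-35,35,-46,-42,17,27),'-y',z(-35,35,-82,-78,17,27))
print('brist',z(20,38,-72,-52,30,40),z(-38,-20,-72,-52,30,40))
E
```

```text
face (1456, array([11.41, 11.99, 12.56])) (1330, array([11.52, 12.1 , 12.64])) (867, array([11.84, 12.32, 12.86]))
wood +x (256, array([19.26, 19.87, 20.56])) -x (79, array([19.26, 19.93, 20.37])) +y (467, array([19.59, 20.13, 20.65])) -y (457, array([17.86, 18.91, 19.8 ]))
brist (462, array([32.21, 32.93, 33.54])) (478, array([32.04, 32.74, 33.3 ]))
```

```bash
python3 - <<'E'
from h import *
B=np.stack([EX,EY,N],1)
f=robot.grab_frame('wrist');s=robot.read_state();Q=(cloud(f,tool(s)@f['mount'])-O)@B*1e3
def fit(*bs):
    P=np.concatenate([Q[(Q[...,0]>b[0])&(Q[...,0]<b[1])&(Q[...,1]>b[2])&(Q[...,1]<b[3])&(Q[...,2]>b[4])&(Q[...,2]<b[5])] for b in bs])
    A=np.c_[P[:,:2],np.ones(len(P))];c=np.linalg.lstsq(A,P[:,2],rcond=None)[0];r=P[:,2]-A@c;k=abs(r)<1.5
    c=np.linalg.lstsq(A[k],P[k,2],rcond=None)[0];print(len(P),'slope mrad',(c[:2]*1e3).round(1),'z at brush',round(c@[0,-62,1],2),'atom',round(c@[0,3,1],2))
print('floor');fit((-14,14,-30,90,-5,4))
print('face');fit((35,68,-40,-10,8,18),(-68,-35,-40,-10,8,18),(-68,-35,18,40,8,18),(35,68,18,40,8,18))
print('wood');fit((44,51,-70,-54,17,27),(-51,-44,-70,-54,17,27),(-35,35,-46,-43,17,27),(-35,35,-81,-78,17,27))
print('brist');fit((-40,40,-74,-50,30,38))
E
```

```text
floor
5733 slope mrad [-3.   3.2] z at brush -1.44 atom -1.23
face
6452 slope mrad [-1.4  3.5] z at brush 12.54 atom 12.76
wood
1155 slope mrad [ 1.5 19.4] z at brush 20.45 atom 21.71
brist
2773 slope mrad [2.1 7.1] z at brush 33.5 atom 33.96
```

The brush is square and centred but reads about 1.9 mm proud; the fingertips probably met the channel floor. I press it down from above with the jaws shut.

```bash
python3 at.py -62 60
```

```text
12.6333 insert xyz mm [  0.31  -0.18 132.01] F insert [ 0.2  0.2 -1.6] vel 1.6
need 0.36 calls 1 rotvec/call [-0.05 -0.09  0.02]
0 [-0.04 -0.01  7.2 ]
```

servo_tool(commands=[[[0,0,2,0,0,0,0],[0,0,4,0,0,0,0],[0,0,6,0,0,0,0],[0,0,7.2,0,0,0,0],[0,0,7.2,0,0,0,0]]])

```text
clock: 13.05
tool_pos: [0.59, 0.1522, 0.0981]
orientation: [-179.5, -28.1, 77.2]
force: [-1.0, 0.9, 0.0]
grip_width: -0.001
finger_force: 0.0
```

servo_tool(commands=[[[0,0,0.5,0,0,0,0],[0,0,0.9,0,0,0,0],[0,0,1.2,0,0,0,0],[0,0,1.4,0,0,0,0],[0,0,1.6,0,0,0,0]]])

```text
clock: 13.47
tool_pos: [0.5954, 0.1565, 0.0882]
orientation: [180.0, -28.1, 77.2]
force: [-0.8, -3.6, 7.3]
grip_width: -0.001
finger_force: 3.8
```

```bash
python3 at.py -62 40
```

```text
13.4667 insert xyz mm [ 0.24 -0.84 44.74] F insert [ 0.2 -0.   8.1] vel 2.1
need 0.02 calls 1 rotvec/call [ 0.02 -0.09  0.01]
0 [-0.02 -0.08  0.47]
```

servo_tool(commands=[[[0,0,0.1,0,0,0,0],[0,0,0.2,0,0,0,0],[0,0,0.3,0,0,0,0],[0,0,0.3,0,0,0,0],[0,0,0.3,0,0,0,0]]])

```text
clock: 13.88
tool_pos: [0.5958, 0.1573, 0.0866]
orientation: [180.0, -28.1, 77.2]
force: [-4.1, -4.8, 9.9]
grip_width: 0.003
finger_force: 5.6
```

```bash
python3 at.py -62 40
```

```text
13.8833 insert xyz mm [ 0.2  -1.04 42.92] F insert [-0.3  2.9 11.3] vel 0.1
need 0.02 calls 1 rotvec/call [ 0.04 -0.1   0.01]
0 [-0.02 -0.1   0.29]
```

It moved 1.8 mm at 11 N. I push a little more to confirm it bottoms.

servo_tool(commands=[[[0,0,0.1,0,0,0,0],[0,0,0.2,0,0,0,0],[0,0,0.3,0,0,0,0],[0,0,0.3,0,0,0,0],[0,0,0.3,0,0,0,0]]])

```text
clock: 14.3
tool_pos: [0.596, 0.1572, 0.0865]
orientation: [179.9, -28.1, 77.2]
force: [-15.0, -14.1, 32.7]
grip_width: -0.003
finger_force: 19.0
```

```bash
python3 at.py -62 40; python3 - <<'E'
from h import *
T=home(-.062,.12); plan(T,pose([.5146,-.3222,.16],[180,0,-13.8]))
E
```

```text
14.3 insert xyz mm [ 0.13 -1.23 42.77] F insert [ 0.3 11.5 36.8] vel 0.1
need 0.02 calls 1 rotvec/call [ 0.05 -0.14  0.01]
0 [-0.01 -0.12  0.28]
need 2.69 calls 3 rotvec/call [-7.4  -7.27 29.67]
0 [-13.13   0.94  -7.19]
1 [-11.48   8.28  -4.98]
2 [-6.18 13.46 -2.39]
```

servo_tool(commands=[[[0,0,-1,0,0,0,0],[0,0,-3,0,0,0,0],[0,0,-5.5,0,0,0,0],[0,0,-8,0,0,0,4.5],[0,0,-8,0,0,0,4.5]]])

```text
clock: 14.72
tool_pos: [0.5904, 0.1196, 0.1575]
orientation: [179.5, -28.1, 77.2]
force: [0.8, -0.3, 1.0]
grip_width: 0.275
finger_force: 0.0
```

servo_tool(commands=[[[-2.6,0.2,-1.4,-1.5,-1.5,5.9,4.5],[-5.3,0.4,-2.9,-3,-2.9,11.9,4.5],[-7.9,0.6,-4.3,-4.4,-4.4,17.8,4.5],[-10.5,0.8,-5.8,-5.9,-5.8,23.7,4.5],[-13.1,0.9,-7.2,-7.4,-7.3,29.7,4.5]]])

```text
clock: 15.13
tool_pos: [0.5626, -0.0264, 0.155]
orientation: [-174.4, -19.0, 44.9]
force: [-0.3, -0.1, 0.0]
grip_width: 0.531
finger_force: 0.0
```

servo_tool(commands=[[[-2.3,1.7,-1,-1.5,-1.5,5.9,4.5],[-4.6,3.3,-2,-3,-2.9,11.9,4.5],[-6.9,5,-3,-4.4,-4.4,17.8,4.5],[-9.2,6.6,-4,-5.9,-5.8,23.7,4.5],[-11.5,8.3,-5,-7.4,-7.3,29.7,4.5]]])

```text
clock: 15.55
tool_pos: [0.5383, -0.1743, 0.1567]
orientation: [-174.7, -8.7, 15.2]
force: [0.3, 0.5, -0.6]
grip_width: 0.528
finger_force: 0.0
```

servo_tool(commands=[[[-1.2,2.7,-0.5,-1.5,-1.5,5.9,4.5],[-2.5,5.4,-1,-3,-2.9,11.9,4.5],[-3.7,8.1,-1.4,-4.4,-4.4,17.8,4.5],[-4.9,10.8,-1.9,-5.9,-5.8,23.7,4.5],[-6.2,13.5,-2.4,-7.4,-7.3,29.7,4.5]]])

```text
clock: 15.97
tool_pos: [0.5147, -0.3225, 0.1584]
orientation: [180.0, 0.2, -14.1]
force: [1.0, -0.5, 0.5]
grip_width: 0.526
finger_force: 0.0
```

servo_tool(commands=[[[0,0,0,0,0,0,4.5],[0,0,0,0,0,0,4.5],[0,0,0,0,0,0,4.5],[0,0,0,0,0,0,4.5],[0,0,0,0,0,0,4.5]]])

```text
clock: 16.38
tool_pos: [0.5151, -0.3204, 0.1583]
orientation: [-179.9, 0.1, -13.7]
force: [-0.1, -0.6, -0.4]
grip_width: 0.531
finger_force: 0.0
```

```bash
cat > obj.py <<'E'
from h import *
import sys
x,y=map(float,sys.argv[1:3]);zmin=float(sys.argv[3]);zt=float(sys.argv[4]);yaw=float(sys.argv[5])
s=robot.read_state();f=robot.grab_frame('wrist');W=cloud(f,tool(s)@f['mount']);s=robot.read_state()
m=(W[...,2]>zmin)&(W[...,2]<.042)&(abs(W[...,0]-x)<.08)&(abs(W[...,1]-y)<.042)
m=(cv2.morphologyEx(m.astype(np.uint8),cv2.MORPH_OPEN,np.ones((3,3)))>0)&m
k,l,st,c=cv2.connectedComponentsWithStats(m.astype(np.uint8));i=1+np.argmax(st[1:,4]);P=W[l==i];P=P[~np.isnan(P[:,0])]
print(s['clock'],s['tool_pos'],s['orientation'],s['joints'].round(0)); print(rect(P),'z',np.percentile(P[:,2],[10,50,90]).round(4))
plan(tool(s),pose([x,y,zt],[180,0,yaw]),1)
E
python3 obj.py .5146 -.3222 .0165 .06 -13.8
```

```text
16.4333 [ 0.51508462 -0.3206048   0.15840008] [-1.79907565e+02  1.03972752e-01 -1.37435551e+01] [  6.  31.  31. 101. -19.  54. -58.]
(array([ 514.9, -322.2]), [np.float64(22.0), np.float64(103.6)], -13.5) z [0.0209 0.0237 0.0248]
need 0.49 calls 1 rotvec/call [-0.09  0.1   0.06]
0 [0.01 0.18 9.84]
```

servo_tool(commands=[[[0,0.2,3,0,0,0,4.5],[0,0.2,6,0,0,0,4.5],[0,0.2,8.5,0,0,0,4.5],[0,0.2,9.8,0,0,0,4.5],[0,0.2,9.8,0,0,0,4.5]]])

```text
clock: 16.85
tool_pos: [0.5122, -0.3218, 0.0575]
orientation: [-179.9, 0.4, -13.8]
force: [-0.7, 0.9, -0.1]
grip_width: 0.53
finger_force: 0.0
```

servo_tool(commands=[[[0,0,0,0,0,0,4.5],[0,0,1,0,0,0,4.5],[0,0,2,0,0,0,4.5],[0,0,3,0,0,0,4.5],[0,0,3,0,0,0,4.5]]])

```text
clock: 17.27
tool_pos: [0.5131, -0.3228, 0.0287]
orientation: [-179.9, 0.2, -13.8]
force: [-0.7, -0.1, -0.8]
grip_width: 0.528
finger_force: 0.0
```

```bash
python3 - <<'E'
from h import *
s=robot.read_state();print(s['tool_pos'],s['orientation'],s['force'])
plan(tool(s),pose([.5148,-.3222,.0195],[180,0,-13.7]),1)
E
```

```text
[ 0.51309764 -0.32277332  0.02866711] [-179.9193902     0.24765816  -13.8366884 ] [-0.66806668 -0.13435772 -0.78574438]
need 0.05 calls 1 rotvec/call [-0.08  0.25 -0.14]
0 [ 0.16 -0.1   0.92]
```

servo_tool(commands=[[[0.2,-0.1,0.5,-0.1,0.3,0,4.5],[0.2,-0.1,0.9,-0.1,0.3,0,4.5],[0.2,-0.1,0.9,-0.1,0.3,0,4.5],[0.2,-0.1,0.9,-0.1,0.3,0,0.5],[0.2,-0.1,0.9,-0.1,0.3,0,0.5]]], grip_force=60)

```text
clock: 17.68
tool_pos: [0.5164, -0.3233, 0.0217]
orientation: [179.9, -0.2, -13.9]
force: [-1.3, 0.7, 4.1]
grip_width: 0.254
finger_force: 4.2
```

servo_tool(commands=[[[0,0,0,0,0,0,0.5],[0,0,0,0,0,0,0.5],[0,0,0,0,0,0,0.5],[0,0,0,0,0,0,0.5],[0,0,0,0,0,0,0.5]]])

```text
clock: 18.1
tool_pos: [0.5165, -0.3235, 0.0219]
orientation: [179.9, -0.2, -13.9]
force: [-0.2, 0.4, 3.3]
grip_width: 0.235
finger_force: 60.5
```

```bash
python3 - <<'E'
from h import *
s=robot.read_state();T=tool(s);print(s['tool_pos'],s['orientation'],s['finger_force'],s['grip_width'])
T[2,3]+=.12;plan(T,home(.003,.09))
E
```

```text
[ 0.51650431 -0.32354189  0.02194472] [179.91135482  -0.23571997 -13.85483793] 60.45831084251404 0.2346731776897865
need 2.69 calls 3 rotvec/call [  7.49   7.23 -29.67]
0 [ -3.46 -15.41   0.42]
1 [  4.41 -14.96   2.52]
2 [ 10.66 -10.44   5.2 ]
```

servo_tool(commands=[[[0,0,-2,0,0,0,0.5],[0,0,-5,0,0,0,0.5],[0,0,-8,0,0,0,0.5],[0,0,-12,0,0,0,0.5],[0,0,-12,0,0,0,0.5]]])

```text
clock: 18.52
tool_pos: [0.5194, -0.3259, 0.1485]
orientation: [179.8, -0.8, -13.9]
force: [1.4, -1.5, 0.3]
grip_width: 0.246
finger_force: 59.9
```

servo_tool(commands=[[[-0.7,-3.1,0.1,1.5,1.4,-5.9,0.5],[-1.4,-6.2,0.2,3,2.9,-11.9,0.5],[-2.1,-9.2,0.3,4.5,4.3,-17.8,0.5],[-2.8,-12.3,0.3,6,5.8,-23.7,0.5],[-3.5,-15.4,0.4,7.5,7.2,-29.7,0.5]]])

```text
clock: 18.93
tool_pos: [0.5183, -0.1634, 0.137]
orientation: [-174.8, -9.0, 15.8]
force: [-0.1, 0.5, -0.1]
grip_width: 0.234
finger_force: 59.9
```

servo_tool(commands=[[[0.9,-3,0.5,1.5,1.4,-5.9,0.5],[1.8,-6,1,3,2.9,-11.9,0.5],[2.6,-9,1.5,4.5,4.3,-17.8,0.5],[3.5,-12,2,6,5.8,-23.7,0.5],[4.4,-15,2.5,7.5,7.2,-29.7,0.5]]])

```text
clock: 19.35
tool_pos: [0.521, -0.0055, 0.1327]
orientation: [-174.5, -19.2, 45.6]
force: [0.5, 0.6, -0.7]
grip_width: 0.238
finger_force: 59.9
```

servo_tool(commands=[[[2.1,-2.1,1,1.5,1.4,-5.9,0.5],[4.3,-4.2,2.1,3,2.9,-11.9,0.5],[6.4,-6.3,3.1,4.5,4.3,-17.8,0.5],[8.5,-8.4,4.2,6,5.8,-23.7,0.5],[10.7,-10.4,5.2,7.5,7.2,-29.7,0.5]]])

```text
clock: 19.77
tool_pos: [0.5245, 0.1522, 0.1279]
orientation: [-179.9, -28.0, 77.5]
force: [0.2, 0.7, -1.0]
grip_width: 0.239
finger_force: 59.9
```

servo_tool(commands=[[[0,0,0,0,0,0,0.5],[0,0,0,0,0,0,0.5],[0,0,0,0,0,0,0.5],[0,0,0,0,0,0,0.5],[0,0,0,0,0,0,0.5]]])

```text
clock: 20.18
tool_pos: [0.5255, 0.1496, 0.1283]
orientation: [-179.9, -27.9, 77.1]
force: [0.5, 0.4, 0.5]
grip_width: 0.234
finger_force: 59.9
```

```bash
python3 look.py w4.png; python3 at.py 3 40; python3 nubs.py; python3 - <<'E'
from h import *
d=np.load('last.npz');Q=d['Q'];P=Q[(Q[...,2]<4)&(Q[...,2]>-12)&(abs(Q[...,1])<14)&(Q[...,0]>14)&(Q[...,0]<70)]
B=P[P[:,0]<30];C=P[P[:,0]>38]
print(len(B),'body y',np.percentile(B[:,1],[1,99]),'z',np.median(B[:,2]),'slope',np.polyfit(B[:,0],B[:,2],1)[0],'cap y',np.percentile(C[:,1],[1,99]),'x',np.percentile(P[:,0],99.7),'z',np.median(C[:,2]))
E
```

```text
20.1833 [0.52553973 0.1496185  0.12828692] [-179.89228114  -27.92733218   77.12300176] [  7.  24. -11. 119. -39.  37.  17.] [0.5 0.4 0.5] 59.87827241420746
20.2333 insert xyz mm [-0.34  0.84 90.49] F insert [ 0.6  0.5 -0.6] vel 0.4
need 0.25 calls 1 rotvec/call [-0.08  0.06 -0.05]
0 [0.04 0.09 5.05]
[247. 206.] 37 [29.  47.9]
[185. 208.] 91 [28.1 84.9]
[343. 207.] 51 [28.3 -9. ]
[462. 286.] 16 [-23.1 -86.1]
[195. 293.] 73 [-27.9  84.9]
[253. 293.] 40 [-27.8  47.8]
[460. 299.] 13 [-32.1 -86. ]
2297 body y [-11.13291673  10.31214942] z -1.8352900370088951 slope 0.09503400895767444 cap y [-7.78093831  6.94786992] x 50.68072065086089 z 1.230936290234799
```

View pics/w4.png

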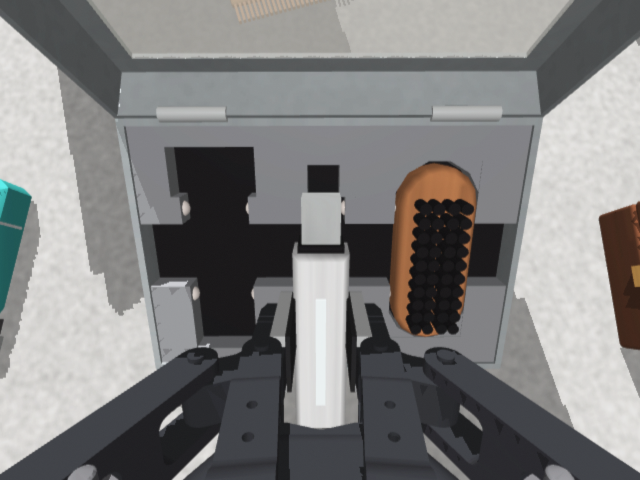

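The picture shows the atomizer held square over its cutout, with its cap at (321,215) up the slope and the brush seated on the right (435,250). I check the pitch in the grip.

```bash
python3 - <<'E'
from h import *
d=np.load('last.npz');Q=d['Q']
for a in range(8,52,4):
    P=Q[(Q[...,2]<6)&(Q[...,2]>-12)&(abs(Q[...,1])<5)&(Q[...,0]>a)&(Q[...,0]<a+4)]
    if len(P)>5: print(a,len(P),np.percentile(P[:,2],[20,50,80]).round(2))
E
```

```text
8 240 [-2.86 -2.45 -1.88]
12 242 [-2.65 -2.2  -1.72]
16 253 [-2.65 -2.16 -1.73]
20 246 [-2.62 -2.14 -1.77]
24 275 [-2.53 -2.08 -1.52]
28 296 [-0.97 -0.12  0.61]
32 274 [0.52 1.18 2.06]
36 262 [0.39 0.91 1.43]
40 260 [0.34 0.88 1.27]
44 286 [0.48 0.96 1.54]
48 262 [1.05 1.88 3.02]
```

servo_tool(commands=[[[0.1,0.1,1.5,0,0,0,0.5],[0.2,0.1,3,0,0,0,0.5],[0.2,0.1,4.5,0,0,0,0.5],[0.2,0.1,5.4,0,0,0,0.5],[0.2,0.1,5.4,0,0,0,0.5]]])

```text
clock: 20.65
tool_pos: [0.531, 0.1778, 0.0802]
orientation: [-179.7, -28.0, 77.2]
force: [0.3, 0.0, -0.7]
grip_width: 0.237
finger_force: 59.9
```

servo_tool(commands=[[[0,0,0,0,0,0,0.5],[0,0,0,0,0,0,0.5],[0,0,0,0,0,0,0.5],[0,0,0,0,0,0,0.5],[0,0,0,0,0,0,0.5]]])

```text
clock: 21.07
tool_pos: [0.5326, 0.1769, 0.0822]
orientation: [-179.9, -28.0, 77.3]
force: [0.7, -1.3, -0.6]
grip_width: 0.237
finger_force: 59.9
```

```bash
python3 at.py 3 18
```

```text
21.0667 insert xyz mm [ 2.7  -0.05 36.58] F insert [-1.2 -0.9 -0.1] vel 0.2
need 0.09 calls 1 rotvec/call [-0.08  0.02  0.06]
0 [-0.27 -0.    1.86]
```

servo_tool(commands=[[[0,0,0.3,0,0,0,0.5],[-0.1,0,0.6,0,0,0,0.5],[-0.1,0,0.8,0,0,0,0.5],[-0.1,0,1,0,0,0,0.5],[-0.1,0,1,0,0,0,0.5]]])

```text
clock: 21.48
tool_pos: [0.5333, 0.181, 0.072]
orientation: [-179.9, -28.0, 77.2]
force: [0.6, -0.9, -1.3]
grip_width: 0.238
finger_force: 59.9
```

```bash
python3 at.py 3 18
```

```text
21.4833 insert xyz mm [ 1.53  0.17 25.7 ] F insert [-1.3 -0.8 -0.8] vel 0.6
need 0.04 calls 1 rotvec/call [-0.12  0.03  0.04]
0 [-0.15  0.02  0.77]
```

Inside the cutout with no contact force. I push down.

servo_tool(commands=[[[0,0,0.25,0,0,0,0.5],[0,0,0.5,0,0,0,0.5],[0,0,0.75,0,0,0,0.5],[0,0,0.9,0,0,0,0.5],[0,0,0.9,0,0,0,0.5]]])

```text
clock: 21.9
tool_pos: [0.5349, 0.1844, 0.065]
orientation: [-180.0, -28.0, 77.2]
force: [-1.5, -3.7, 6.8]
grip_width: 0.24
finger_force: 60.9
```

```bash
python3 at.py 3 18
```

```text
21.9 insert xyz mm [ 1.52 -0.62 17.73] F insert [-0.2  0.6  7.8] vel 0.1
need 0.01 calls 1 rotvec/call [-0.04  0.01  0.04]
0 [-0.15 -0.06 -0.03]
```

servo_tool(commands=[[[0,0,0.1,0,0,0,0.5],[0,0,0.2,0,0,0,0.5],[0,0,0.3,0,0,0,0.5],[0,0,0.4,0,0,0,0.5],[0,0,0.4,0,0,0,0.5]]])

```text
clock: 22.32
tool_pos: [0.535, 0.1845, 0.0648]
orientation: [-180.0, -28.1, 77.2]
force: [-18.2, -22.0, 48.9]
grip_width: 0.238
finger_force: 66.9
```

```bash
python3 at.py 3 15
```

```text
22.3167 insert xyz mm [ 1.5  -0.75 17.54] F insert [ 0.5 12.8 55.2] vel 0.3
need 0.02 calls 1 rotvec/call [-0.03 -0.07  0.04]
0 [-0.15 -0.07  0.25]
```

servo_tool(commands=[[[0,0,-0.4,0,0,0,0.5],[0,0,-0.4,0,0,0,3.4],[0,0,-0.4,0,0,0,3.4],[0,0,-0.4,0,0,0,3.4],[0,0,-0.4,0,0,0,3.4]]])

```text
clock: 22.73
tool_pos: [0.5334, 0.1857, 0.0638]
orientation: [-179.8, -28.0, 77.3]
force: [-0.3, -0.5, -0.3]
grip_width: 0.398
finger_force: 0.0
```

servo_tool(commands=[[[0,0,-2,0,0,0,3.4],[0,0,-5,0,0,0,3.4],[0,0,-9,0,0,0,3.4],[0,0,-12,0,0,0,3.4],[0,0,-12,0,0,0,3.4]]])

```text
clock: 23.15
tool_pos: [0.5251, 0.1272, 0.1748]
orientation: [179.6, -28.0, 77.3]
force: [1.0, -0.4, -0.2]
grip_width: 0.399
finger_force: 0.0
```

```bash
cat > prd.py <<'E'
from h import *
B=np.stack([EX,EY,N],1)
f=robot.grab_frame('wrist');s=robot.read_state();f=robot.grab_frame('wrist');Q=(cloud(f,tool(s)@f['mount'])-O)@B*1e3;save(f,'prd.png')
def sel(*bs): return np.concatenate([Q[(Q[...,0]>b[0])&(Q[...,0]<b[1])&(Q[...,1]>b[2])&(Q[...,1]<b[3])&(Q[...,2]>b[4])&(Q[...,2]<b[5])] for b in bs])
def fit(P):
    A=np.c_[P[:,:2],np.ones(len(P))];k=np.ones(len(P),bool)
    for _ in range(4): c=np.linalg.lstsq(A[k],P[k,2],rcond=None)[0];k=abs(P[:,2]-A@c)<1.2
    return c
F=fit(sel((44,68,-40,-12,8,18),(-68,-35,-40,-12,8,18),(-68,-35,18,40,8,18),(44,68,18,40,8,18)));print('face at 0',F[2].round(2))
for n,P,y,h in(('brush',sel((-40,40,-74,-50,29,38)),-62,33),('atom',sel((-45,30,-3,9,15,26)),3,20),('trim',sel((-55,30,54,78,26,38)),66,30)):
    if len(P)>100: c=fit(P);print(n,len(P),'proud mm',round((c-F)@[0,y,1]+14-h,2),'tilt mrad',((c-F)[:2]*1e3).round(1))
for n,y,w,z0 in(('brush',-62,24,16.5),('atom',3,13,16.5),('trim',66,25,16.5)):
    P=sel((-70,70,y-w,y+w,z0,45))
    if len(P)>100: print(n,rect(P/1e3))
print(s['clock'])
E
python3 prd.py; python3 at.py 3 35
```

```text
face at 0 14.06
brush 2827 proud mm -0.05 tilt mrad [-0.1  4.7]
atom 1668 proud mm 2.36 tilt mrad [-5.8 14. ]
brush (array([  0. , -62.2]), [np.float64(44.4), np.float64(107.4)], 0.1)
atom (array([7.2, 2.6]), [np.float64(22.0), np.float64(119.0)], 0.1)
23.2
23.25 insert xyz mm [  1.97  -0.63 137.63] F insert [ 0.2  0.8 -0.3] vel 2.3
need 0.51 calls 1 rotvec/call [-0.02  0.01  0.08]
0 [-0.2  -0.06 10.26]
```

Brush is home at -0.05 mm, but the atomizer is 2.4 mm proud. I press it from above.

servo_tool(commands=[[[-0.1,0,2.5,0,0,0,0],[-0.2,-0.1,5,0,0,0,0],[-0.2,-0.1,7.5,0,0,0,0],[-0.2,-0.1,9.3,0,0,0,0],[-0.2,-0.1,9.3,0,0,0,0]]])

```text
clock: 23.67
tool_pos: [0.5254, 0.1745, 0.0827]
orientation: [-179.3, -28.0, 77.2]
force: [-0.3, 0.3, -0.2]
grip_width: 0.001
finger_force: 0.0
```

servo_tool(commands=[[[0,0,0.3,0,0,0,0],[0,0,0.6,0,0,0,0],[0,0,0.9,0,0,0,0],[0,0,1.1,0,0,0,0],[0,0,1.3,0,0,0,0]]])

```text
clock: 24.08
tool_pos: [0.5317, 0.1768, 0.0764]
orientation: [-180.0, -28.0, 77.3]
force: [-2.8, -3.9, 8.0]
grip_width: 0.001
finger_force: 4.3
```

```bash
python3 at.py 3 29
```

```text
24.0833 insert xyz mm [-0.31  0.78 31.65] F insert [-0.2  1.9  9.1] vel 2.2
need 0.01 calls 1 rotvec/call [-0.06  0.01  0.06]
0 [0.03 0.08 0.26]
```

servo_tool(commands=[[[0,0,0.1,0,0,0,0],[0,0,0.2,0,0,0,0],[0,0,0.3,0,0,0,0],[0,0,0.4,0,0,0,0],[0,0,0.5,0,0,0,0]]])

```text
clock: 24.5
tool_pos: [0.5321, 0.1776, 0.0747]
orientation: [-180.0, -28.1, 77.3]
force: [-18.6, -21.7, 48.6]
grip_width: 0.002
finger_force: 27.2
```

```bash
python3 at.py 3 29; python3 - <<'E'
from h import *
plan(home(.003,.12),pose([.5085,-.1176,.16],[180,0,-4.8]))
E
```

```text
24.5 insert xyz mm [-0.39  0.55 29.69] F insert [ 0.5 13.3 54.8] vel 0.6
need 0.0 calls 1 rotvec/call [-0.06 -0.06  0.05]
0 [0.04 0.05 0.07]
need 2.45 calls 3 rotvec/call [-6.67 -7.67 26.75]
0 [-7.3   1.39 -4.09]
1 [-6.24  5.03 -2.78]
2 [-3.51  7.6  -1.36]
```

servo_tool(commands=[[[0,0,-1,0,0,0,0],[0,0,-3,0,0,0,0],[0,0,-6,0,0,0,3],[0,0,-9.5,0,0,0,6],[0,0,-9.5,0,0,0,6]]])

```text
clock: 24.92
tool_pos: [0.5257, 0.1324, 0.1606]
orientation: [179.5, -28.0, 77.3]
force: [1.0, -1.4, 0.0]
grip_width: 0.423
finger_force: 0.0
```

servo_tool(commands=[[[-1.5,0.3,-0.8,-1.3,-1.5,5.3,6],[-2.9,0.6,-1.6,-2.7,-3.1,10.7,6],[-4.4,0.8,-2.5,-4,-4.6,16,6],[-5.8,1.1,-3.3,-5.3,-6.1,21.4,6],[-7.3,1.4,-4.1,-6.7,-7.7,26.7,6]]])

```text
clock: 25.33
tool_pos: [0.5173, 0.0504, 0.1577]
orientation: [-175.1, -18.9, 48.3]
force: [-0.4, 0.6, 0.3]
grip_width: 0.7
finger_force: 0.0
```

servo_tool(commands=[[[-1.2,1,-0.6,-1.3,-1.5,5.3,6],[-2.5,2,-1.1,-2.7,-3.1,10.7,6],[-3.7,3,-1.7,-4,-4.6,16,6],[-5,4,-2.2,-5.3,-6.1,21.4,6],[-6.2,5,-2.8,-6.7,-7.7,26.7,6]]])

```text
clock: 25.75
tool_pos: [0.5123, -0.0338, 0.1597]
orientation: [-175.4, -8.8, 21.6]
force: [0.1, -0.6, -0.5]
grip_width: 0.702
finger_force: 0.0
```

servo_tool(commands=[[[-0.7,1.5,-0.3,-1.3,-1.5,5.3,6],[-1.4,3,-0.5,-2.7,-3.1,10.7,6],[-2.1,4.6,-0.8,-4,-4.6,16,6],[-2.8,6.1,-1.1,-5.3,-6.1,21.4,6],[-3.5,7.6,-1.4,-6.7,-7.7,26.7,6]]])

```text
clock: 26.17
tool_pos: [0.508, -0.1183, 0.1622]
orientation: [179.8, 0.1, -4.8]
force: [0.1, 0.6, -0.6]
grip_width: 0.701
finger_force: 0.0
```

servo_tool(commands=[[[0,0,0,0,0,0,6],[0,0,0,0,0,0,6],[0,0,0,0,0,0,6],[0,0,0,0,0,0,6],[0,0,0,0,0,0,6]]])

```text
clock: 26.58
tool_pos: [0.5077, -0.1168, 0.1617]
orientation: [179.9, 0.1, -4.5]
force: [-0.4, 0.8, -0.5]
grip_width: 0.702
finger_force: 0.0
```

```bash
python3 obj.py .5085 -.1176 .0165 .06 -4.8
```

```text
26.6333 [ 0.50771244 -0.11701504  0.16176247] [ 1.79917534e+02  7.41441631e-02 -4.47756625e+00] [ -9.  21.  23. 113. -11.  49. -75.]
(array([ 508.6, -116.3]), [np.float64(46.0), np.float64(123.9)], -5.5) z [0.0194 0.0333 0.035 ]
need 0.51 calls 1 rotvec/call [0.08 0.07 0.32]
0 [ 0.1   0.04 10.18]
```

servo_tool(commands=[[[0.1,0,3,0,0,0.6,6],[0.1,0,6,0,0,0.6,6],[0.1,0,8.5,0,0,0.6,6],[0.1,0,10.2,0,0,0.6,6],[0.1,0,10.2,0,0,0.6,6]]])

```text
clock: 27.05
tool_pos: [0.5058, -0.117, 0.0565]
orientation: [179.9, 0.4, -5.1]
force: [-0.2, -0.0, 0.6]
grip_width: 0.699
finger_force: 0.0
```

servo_tool(commands=[[[0,0,0,0,0,0,6],[0,0,1,0,0,0,6],[0,0,2,0,0,0,6],[0,0,3,0,0,0,6],[0,0,3,0,0,0,6]]])

```text
clock: 27.47
tool_pos: [0.5077, -0.1176, 0.0283]
orientation: [179.9, 0.2, -5.1]
force: [-0.5, -0.1, -0.4]
grip_width: 0.7
finger_force: 0.0
```

```bash
python3 - <<'E'
from h import *
s=robot.read_state();print(s['tool_pos'],s['orientation'],s['force'])
plan(tool(s),pose([.5086,-.117,.020],[180,0,-5.1]),1)
E
```

```text
[ 0.50767883 -0.11764803  0.02828297] [179.8856091    0.20062678  -5.1486131 ] [-0.47095217 -0.08199303 -0.39194007]
need 0.04 calls 1 rotvec/call [ 0.11  0.2  -0.05]
0 [ 0.09 -0.07  0.83]
```

servo_tool(commands=[[[0.1,-0.1,0.4,0,0.2,0,6],[0.1,-0.1,0.8,0,0.2,0,6],[0.1,-0.1,0.8,0,0.2,0,6],[0.1,-0.1,0.8,0,0.2,0,2],[0.1,-0.1,0.8,0,0.2,0,2]]], grip_force=70)

```text
clock: 27.88
tool_pos: [0.51, -0.1172, 0.022]
orientation: [179.9, -0.1, -5.2]
force: [1.1, 3.9, 5.9]
grip_width: 0.43
finger_force: 5.0
```

servo_tool(commands=[[[0,0,0,0,0,0,2],[0,0,0,0,0,0,2],[0,0,0,0,0,0,2],[0,0,0,0,0,0,2],[0,0,0,0,0,0,2]]])

```text
clock: 28.3
tool_pos: [0.5101, -0.1173, 0.0223]
orientation: [179.9, -0.2, -5.2]
force: [-2.3, -1.1, 5.3]
grip_width: 0.404
finger_force: 70.9
```

```bash
python3 - <<'E'
from h import *
s=robot.read_state();T=tool(s);print(s['tool_pos'],s['orientation'],s['finger_force'],s['grip_width'],s['force'])
print('mid in tool',T[:3,:3].T@(np.array([.5086,-.117,.018])-T[:3,3])*1e3)
T[2,3]+=.12;plan(T,home(.066,.09))
E
```

```text
[ 0.51013522 -0.11732893  0.02229854] [ 1.79869331e+02 -1.64989334e-01 -5.17200923e+00] 70.87365746498108 0.4041789754645213 [-2.33596341 -1.06060479  5.32461451]
mid in tool [-1.57099288 -0.19899196  4.29358702]
need 2.46 calls 3 rotvec/call [  6.77   7.64 -26.85]
0 [-2.34 -9.21  0.45]
1 [ 1.92 -9.19  1.53]
2 [ 5.52 -7.13  3.02]
```

servo_tool(commands=[[[0,0,-2,0,0,0,2],[0,0,-5,0,0,0,2],[0,0,-8,0,0,0,2],[0,0,-12,0,0,0,2],[0,0,-12,0,0,0,2]]])

```text
clock: 28.72
tool_pos: [0.5138, -0.1181, 0.148]
orientation: [179.9, -0.7, -5.2]
force: [2.1, -1.1, -2.7]
grip_width: 0.409
finger_force: 70.4
```

servo_tool(commands=[[[-0.5,-1.8,0.1,1.4,1.5,-5.4,2],[-0.9,-3.7,0.2,2.7,3.1,-10.7,2],[-1.4,-5.5,0.3,4.1,4.6,-16.1,2],[-1.9,-7.4,0.4,5.4,6.1,-21.5,2],[-2.3,-9.2,0.5,6.8,7.6,-26.9,2]]])

```text
clock: 29.13
tool_pos: [0.4939, -0.0219, 0.1359]
orientation: [-175.3, -9.0, 21.7]
force: [-0.6, 0.9, -2.4]
grip_width: 0.403
finger_force: 70.2
```

servo_tool(commands=[[[0.4,-1.8,0.3,1.4,1.5,-5.4,2],[0.8,-3.7,0.6,2.7,3.1,-10.7,2],[1.2,-5.5,0.9,4.1,4.6,-16.1,2],[1.5,-7.4,1.2,5.4,6.1,-21.5,2],[1.9,-9.2,1.5,6.8,7.6,-26.9,2]]])

```text
clock: 29.55
tool_pos: [0.4783, 0.0715, 0.1315]
orientation: [-175.0, -19.0, 48.7]
force: [0.1, -0.1, -2.4]
grip_width: 0.406
finger_force: 70.3
```

servo_tool(commands=[[[1.1,-1.4,0.6,1.4,1.5,-5.4,2],[2.2,-2.9,1.2,2.7,3.1,-10.7,2],[3.3,-4.3,1.8,4.1,4.6,-16.1,2],[4.4,-5.7,2.4,5.4,6.1,-21.5,2],[5.5,-7.1,3,6.8,7.6,-26.9,2]]])

```text
clock: 29.97
tool_pos: [0.4636, 0.1644, 0.1269]
orientation: [-179.9, -28.0, 77.6]
force: [-0.0, -0.3, -3.0]
grip_width: 0.402
finger_force: 70.3
```

servo_tool(commands=[[[0,0,0,0,0,0,2],[0,0,0,0,0,0,2],[0,0,0,0,0,0,2],[0,0,0,0,0,0,2],[0,0,0,0,0,0,2]]])

```text
clock: 30.38
tool_pos: [0.4646, 0.1632, 0.1275]
orientation: [-179.9, -27.9, 77.2]
force: [-0.5, -0.4, -2.1]
grip_width: 0.403
finger_force: 70.2
```

```bash
python3 look.py w5.png; python3 at.py 66 35; python3 - <<'E'
from h import *
d=np.load('last.npz');Q=d['Q']
for a in range(8,64,6):
    P=Q[(Q[...,2]<12)&(Q[...,2]>-20)&(abs(Q[...,1])<30)&(Q[...,0]>a)&(Q[...,0]<a+6)]
    if len(P)>5: print(a,len(P),'z',np.percentile(P[:,2],[20,50,80]).round(1),'y',np.percentile(P[:,1],[1,99]).round(1))
P=Q[(Q[...,2]<12)&(Q[...,2]>-20)&(abs(Q[...,1])<20)];print('tip',np.percentile(P[:,0],[99.5,99.9]))
E
```

```text
30.3833 [0.46461187 0.1631545  0.12751531] [-179.86665248  -27.90226408   77.21439025] [  9.  20. -15. 126. -42.  33.  18.] [-0.5 -0.4 -2.1] 70.2316689491272
30.4333 insert xyz mm [-1.04  0.24 89.93] F insert [-2.  -0.9 -1.7] vel 0.3
need 0.27 calls 1 rotvec/call [-0.15  0.09  0.04]
0 [0.11 0.04 5.49]
8 2444 z [-14.6 -11.9  -8.3] y [-24.1  23.2]
14 1430 z [-14.1 -12.1 -10.7] y [-17.9  17.1]
20 1599 z [-12.6 -11.8 -10.7] y [-18.   17.1]
26 1613 z [-12.1 -11.4  -9.5] y [-18.  17.]
32 2272 z [-10.1  -7.8  -2.4] y [-16.5  15.7]
38 1541 z [-0.1  0.4  1. ] y [-20.   19.1]
44 1909 z [0.1 0.9 2.4] y [-20.4  19.2]
50 1962 z [2.8 3.3 3.8] y [-23.   21.8]
56 2210 z [3.  3.7 4.7] y [-23.   21.8]
62 23 z [ 9.7 10.  10.3] y [-19.1  18.7]
tip [61.53395227 61.97526218]
```

View pics/w5.png

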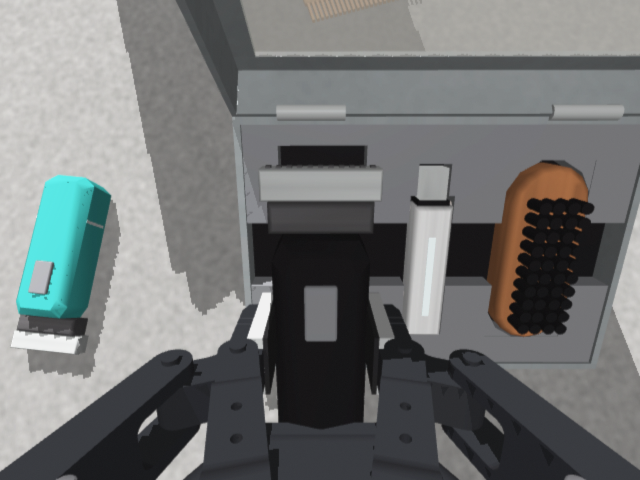

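The trimmer is held over the T cutout with its head up the slope. The atomizer and brush lie seated beside it. I descend.

servo_tool(commands=[[[0.1,0,1.5,0,0.5,0,2],[0.2,0,3,0,1,0,2],[0.2,0,4.5,0,1,0,2],[0.2,0,5.3,0,1,0,2],[0.2,0,5.3,0,1,0,2]]])

```text
clock: 30.85
tool_pos: [0.4691, 0.1905, 0.0805]
orientation: [-179.7, -28.9, 77.3]
force: [-0.1, 0.9, -2.0]
grip_width: 0.41
finger_force: 70.3
```

servo_tool(commands=[[[0,0,0,0,0,0,2],[0,0,0,0,0,0,2],[0,0,0,0,0,0,2],[0,0,0,0,0,0,2],[0,0,0,0,0,0,2]]])

```text
clock: 31.27
tool_pos: [0.4705, 0.1896, 0.0821]
orientation: [-179.9, -28.9, 77.3]
force: [-0.6, 0.4, -2.3]
grip_width: 0.407
finger_force: 70.3
```

```bash
python3 at.py 66 18
```

```text
31.2667 insert xyz mm [ 1.45  0.33 37.16] F insert [-0.9  0.7 -2.1] vel 0.2
need 0.1 calls 1 rotvec/call [-0.14 -0.94  0.11]
0 [-0.18  0.04  1.91]
```

servo_tool(commands=[[[0,0,0.3,0,0,0,2],[-0.1,0,0.6,0,0,0,2],[-0.1,0,0.8,0,0,0,2],[-0.1,0,1,0,0,0,2],[-0.1,0,1,0,0,0,2]]])

```text
clock: 31.68
tool_pos: [0.4714, 0.1936, 0.0721]
orientation: [-179.9, -28.9, 77.3]
force: [1.3, -1.5, -2.3]
grip_width: 0.402
finger_force: 70.2
```

```bash
python3 at.py 66 18
```

```text
31.6833 insert xyz mm [ 0.34  0.3  26.38] F insert [-2.1 -1.6 -1.5] vel 0.7
need 0.04 calls 1 rotvec/call [-0.16 -0.93  0.08]
0 [-0.05  0.03  0.84]
```

servo_tool(commands=[[[0,0,0.25,0,0,0,2],[0,0,0.5,0,-0.3,0,2],[0,0,0.75,0,-0.6,0,2],[0,0,1,0,-0.9,0,2],[0,0,1,0,-0.9,0,2]]])

```text
clock: 32.1
tool_pos: [0.4731, 0.1973, 0.0649]
orientation: [-180.0, -28.1, 77.3]
force: [-5.6, -10.0, 19.3]
grip_width: 0.404
finger_force: 73.4
```

```bash
python3 at.py 66 18
```

```text
32.1 insert xyz mm [ 0.53 -0.54 18.14] F insert [-0.6  3.3 22.2] vel 0.6
need 0.0 calls 1 rotvec/call [-0.06 -0.05  0.07]
0 [-0.05 -0.05  0.01]
```

servo_tool(commands=[[[0,0,-0.2,0,0,0,2],[0,0,-0.2,0,0,0,4.8],[0,0,-0.2,0,0,0,4.8],[0,0,-0.2,0,0,0,4.8],[0,0,-0.2,0,0,0,4.8]]])

```text
clock: 32.52
tool_pos: [0.4713, 0.1981, 0.0652]
orientation: [-179.8, -28.1, 77.3]
force: [0.9, 0.7, -0.8]
grip_width: 0.563
finger_force: 0.0
```

servo_tool(commands=[[[0,0,-2,0,0,0,4.8],[0,0,-5,0,0,0,4.8],[0,0,-9,0,0,0,4.8],[0,0,-12,0,0,0,4.8],[0,0,-12,0,0,0,4.8]]])

```text
clock: 32.93
tool_pos: [0.4626, 0.14, 0.1757]
orientation: [179.7, -28.1, 77.3]
force: [0.5, -0.4, -0.3]
grip_width: 0.559
finger_force: 0.0
```

```bash
python3 prd.py; python3 at.py 66 45
```

```text
face at 0 14.1
brush 2950 proud mm -0.09 tilt mrad [ 0.6 -1.1]
atom 1625 proud mm 0.15 tilt mrad [-1.3 -6. ]
trim 3913 proud mm 2.35 tilt mrad [ 1.7 14.3]
brush (array([  0.1, -62. ]), [np.float64(45.0), np.float64(107.1)], 0.3)
atom (array([-0.1,  2.9]), [np.float64(22.4), np.float64(102.9)], 0.3)
trim (array([-0.8, 65.7]), [np.float64(45.8), np.float64(124.4)], 0.0)
32.9833
33.0333 insert xyz mm [  0.95  -0.4  139.6 ] F insert [-0.1 -0.5  0.1] vel 2.6
need 0.47 calls 1 rotvec/call [-0.04 -0.06  0.14]
0 [-0.1  -0.03  9.46]
```

servo_tool(commands=[[[-0.1,0,2.5,0,0,0,0],[-0.1,0,5,0,0,0,0],[-0.1,0,7.5,0,0,0,0],[-0.1,0,8.8,0,0,0,0],[-0.1,0,8.8,0,0,0,0]]])

```text
clock: 33.45
tool_pos: [0.4647, 0.1844, 0.0896]
orientation: [-179.3, -28.0, 77.3]
force: [-0.5, 1.1, 0.7]
grip_width: 0.003
finger_force: 0.0
```

servo_tool(commands=[[[0,0,0.2,0,0,0,0],[0,0,0.4,0,0,0,0],[0,0,0.6,0,0,0,0],[0,0,0.8,0,0,0,0],[0,0,1,0,0,0,0]]])

```text
clock: 33.87
tool_pos: [0.4698, 0.1862, 0.0849]
orientation: [-179.9, -28.0, 77.3]
force: [-2.4, -3.4, 7.3]
grip_width: 0.001
finger_force: 4.0
```

```bash
python3 at.py 66 39
```

```text
33.8667 insert xyz mm [-0.31  0.21 41.21] F insert [0.1 1.6 8.2] vel 3.0
need 0.01 calls 1 rotvec/call [-0.13 -0.05  0.1 ]
0 [0.03 0.02 0.22]
```

servo_tool(commands=[[[0,0,0.1,0,0,0,0],[0,0,0.2,0,0,0,0],[0,0,0.3,0,0,0,0],[0,0,0.4,0,0,0,0],[0,0,0.4,0,0,0,0]]])

```text
clock: 34.28
tool_pos: [0.47, 0.1869, 0.0836]
orientation: [-179.9, -28.1, 77.3]
force: [-14.9, -18.3, 41.3]
grip_width: -0.0
finger_force: 23.2
```

servo_tool(commands=[[[0,0,-1,0,0,0,0],[0,0,-3,0,0,0,0],[0,0,-6,0,0,0,0],[0,0,-10,0,0,0,0],[0,0,-10,0,0,0,0]]])

```text
clock: 34.7
tool_pos: [0.4633, 0.1393, 0.1744]
orientation: [179.5, -28.1, 77.3]
force: [1.2, 0.0, 0.2]
grip_width: -0.0
finger_force: 0.0
```

```bash
python3 prd.py; python3 at.py 66; python3 - <<'E'
from h import *
s=robot.read_state();print(s['joints'].round(0))
B=np.stack([EX,EY,N],1)
f=robot.grab_frame('top');Q=((cloud(f)-O)@B)*1e3;v,u=np.mgrid[0:480,0:640]
L=Q[(u>150)&(u<240)&(v>140)&(v<300)];L=L[(L[:,0]>70)&(L[:,0]<240)&(abs(L[:,1])<115)]
for z0 in range(20,180,20):
    q=L[(L[:,2]>z0)&(L[:,2]<z0+20)]
    if len(q)>9: print(z0,len(q),np.percentile(q[:,0],[2,50,98]).round(0))
E
```

```text
face at 0 14.12
brush 2985 proud mm -0.11 tilt mrad [0.5 0.7]
atom 1639 proud mm 0.14 tilt mrad [-0.2 -3. ]
trim 3292 proud mm 0.03 tilt mrad [ 2.5 -0.4]
brush (array([ -0.4, -61.9]), [np.float64(45.1), np.float64(107.8)], 0.1)
atom (array([-0.3,  2.8]), [np.float64(22.4), np.float64(104.5)], 0.1)
trim (array([ 8.1, 65. ]), [np.float64(41.2), np.float64(117.9)], 2.4)
34.75
34.8 insert xyz mm [-4.0000e-02 -1.2900e+00  1.3836e+02] F insert [0.4 0.2 0. ] vel 2.8
[ 10.  14. -12. 126. -40.  40.  16.]
20 300 [ 82. 115. 121.]
40 240 [ 99. 124. 129.]
60 29 [104. 119. 134.]
80 27 [114. 126. 146.]
100 23 [124. 133. 156.]
120 93 [136. 172. 175.]
140 1500 [150. 163. 175.]
```

All three are home, each under 0.2 mm proud, with the lid still up. Now the lid: go up and over behind it.

servo_tool(commands=[[[0,1.2,-1.1,0,0,0,0],[0,2.6,-2.3,0,0,0,0],[0,3.9,-3.5,0,0,0,0],[0,5.2,-4.7,0,0,0,0],[0,6.5,-6,0,0,0,0]]])

```text
clock: 35.27
tool_pos: [0.5164, 0.1016, 0.2205]
orientation: [-179.6, -28.1, 77.3]
force: [1.0, -0.3, -1.1]
grip_width: -0.001
finger_force: 0.0
```

servo_tool(commands=[[[2,0,0,0,0,0,0],[4.5,0,0,0,0,0,0],[7.3,0,0,0,0,0,0],[10.2,0,0,0,0,0,0],[13,0,0,0,0,0,0]]])

```text
clock: 35.68
tool_pos: [0.5413, 0.2149, 0.2816]
orientation: [-179.6, -28.0, 77.3]
force: [0.9, 0.6, 0.1]
grip_width: 0.002
finger_force: 0.0
```

servo_tool(commands=[[[2.5,0,0,0,0,0,0],[5,0,0,0,0,0,0],[7.5,0,0,0,0,0,0],[7.5,0,0,0,0,0,0],[7.5,0,0,0,0,0,0]]])

```text
clock: 36.1
tool_pos: [0.5556, 0.2799, 0.317]
orientation: [-179.7, -28.1, 77.5]
force: [-0.8, -0.7, -0.8]
grip_width: 0.002
finger_force: 0.0
```

```bash
python3 at.py 0; python3 -c "
from h import *
s=robot.read_state();print(s['tool_pos'],s['orientation'],s['joints'].round(0))
H=np.array([79,16]);
for d in range(115,-1,-8):
    t=np.radians(max(d,0));p=H+140*np.array([-np.cos(t),np.sin(t)])+28*np.array([np.sin(t),np.cos(t)])
    print(d,(p+[11,11]).round(0))
"
```

```text
36.1 insert xyz mm [206.14   3.31 194.36] F insert [-1.1  0.6 -0.3] vel 2.3
[0.55562275 0.27993634 0.31701854] [-179.72465424  -28.0622511    77.52338435] [ -5.  14. -13. 103. -27.  52. -15.]
115 [175. 142.]
107 [158. 153.]
99 [140. 161.]
91 [120. 166.]
83 [101. 169.]
75 [ 81. 169.]
67 [ 61. 167.]
59 [ 42. 161.]
51 [ 24. 153.]
43 [  7. 143.]
35 [ -9. 130.]
27 [-22. 116.]
19 [-33.  99.]
11 [-42.  81.]
3 [-48.  62.]
```

servo_tool(commands=[[[0,0,1.5,0,0,0,0],[0,0.2,3,0,0,0,0],[0,0.3,4.8,0,0,0,0],[0,0.3,4.8,0,0,0,0],[0,0.3,4.8,0,0,0,0]]])

```text
clock: 36.52
tool_pos: [0.5631, 0.2978, 0.2733]
orientation: [-179.5, -27.9, 77.2]
force: [-0.1, -0.3, -0.1]
grip_width: -0.0
finger_force: 0.0
```

servo_tool(commands=[[[-1.6,0,0.2,0,0,0,0],[-3,0,0.3,0,0,0,0],[-4.1,0,-0.1,0,0,0,0],[-5.2,0,-0.7,0,0,0,0],[-6.1,0,-1.2,0,0,0,0]]])

```text
clock: 36.93
tool_pos: [0.5518, 0.2395, 0.2586]
orientation: [-179.9, -28.1, 77.3]
force: [0.1, 1.7, -0.9]
grip_width: -0.002
finger_force: 0.8
```

```bash
python3 at.py 0
```

```text
36.9333 insert xyz mm [143.16  -1.9  161.68] F insert [ 1.1  0.3 -1.6] vel 13.6
```

servo_tool(commands=[[[-1.5,0,-0.2,0,0,0,0],[-2.9,0,-0.4,0,0,0,0],[-4.3,0,-0.6,0,0,0,0],[-5.7,0,-0.6,0,0,0,0],[-7.1,0,-0.5,0,0,0,0]]])

```text
clock: 37.35
tool_pos: [0.5378, 0.176, 0.23]
orientation: [-180.0, -28.1, 77.3]
force: [0.5, 0.6, 1.5]
grip_width: 0.004
finger_force: 0.9
```

servo_tool(commands=[[[-1.4,0,0.2,0,0,0,0],[-2.5,0,0.5,0,0,0,0],[-3.5,0,0.9,0,0,0,0],[-4.5,0,1.4,0,0,0,0],[-5.4,0,1.9,0,0,0,0]]])

```text
clock: 37.77
tool_pos: [0.5292, 0.1378, 0.187]
orientation: [-179.9, -28.0, 77.3]
force: [0.2, -0.4, 1.6]
grip_width: 0.003
finger_force: 0.8
```

```bash
python3 at.py 0; python3 - <<'E'
from h import *
s=robot.read_state();f=robot.grab_frame('scene');save(f,'s2.png')
E
```

```text
37.7667 insert xyz mm [ 17.52  -2.46 147.35] F insert [ 0.5 -0.3  1.5] vel 16.0
```

View pics/s2.png

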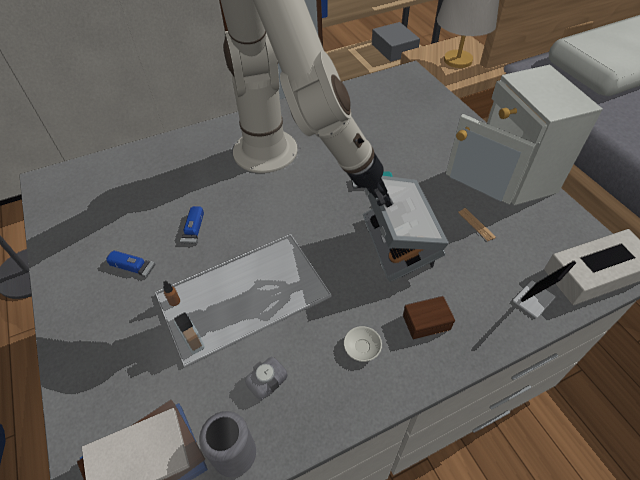

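The scene shows the lid half closed under the fingertips at (385,200), with the bystanders undisturbed. I go on with the swing.

servo_tool(commands=[[[-1.2,0,0.8,0,0,0,0],[-2,0,1.4,0,0,0,0],[-2.8,0,2,0,0,0,0],[-3.5,0,2.8,0,0,0,0],[-4.1,0,3.5,0,0,0,0]]])

```text
clock: 38.23
tool_pos: [0.5243, 0.1196, 0.1356]
orientation: [-179.9, -28.0, 77.3]
force: [1.7, -1.3, 1.5]
grip_width: 0.003
finger_force: 0.5
```

servo_tool(commands=[[[-0.6,0,0.9,0,0,0,0],[-1.1,0,1.7,0,0,0,0],[-1.6,0,2.6,0,0,0,0],[-2,0,3.5,0,0,0,0],[-2.3,0,4.4,0,0,0,0]]])

```text
clock: 38.65
tool_pos: [0.5242, 0.1207, 0.0857]
orientation: [-179.8, -28.0, 77.3]
force: [0.2, -1.3, 1.1]
grip_width: 0.0
finger_force: 0.6
```

servo_tool(commands=[[[-0.1,0,0.4,0,0,0,0],[-0.2,0,0.8,0,0,0,0],[-0.2,0,1.2,0,0,0,0],[-0.2,0,1.3,0,0,0,0],[-0.2,0,1.4,0,0,0,0]]])

```text
clock: 39.07
tool_pos: [0.5248, 0.1251, 0.0739]
orientation: [-179.8, -28.1, 77.3]
force: [-7.5, -8.2, 17.0]
grip_width: 0.001
finger_force: 10.0
```

```bash
python3 at.py 0
```

```text
39.0667 insert xyz mm [-47.35  -0.89  53.78] F insert [-0.5  5.5 19.5] vel 0.5
```

servo_tool(commands=[[[0,0,0.1,0,0,0,0],[0,0,0.2,0,0,0,0],[0,0,0.2,0,0,0,0],[0,0,0,0,0,0,0],[0,0,-0.5,0,0,0,0]]])

```text
clock: 39.48
tool_pos: [0.5246, 0.1233, 0.0785]
orientation: [-179.9, -28.1, 77.3]
force: [0.1, -0.7, -0.3]
grip_width: -0.002
finger_force: 0.0
```

servo_tool(commands=[[[0,0,-2,0,0,0,0],[0,0,-5,0,0,0,0],[0,0,-8,0,0,0,0],[0,0,-12,0,0,0,0],[0,0,-12,0,0,0,0]]])

```text
clock: 39.9
tool_pos: [0.5165, 0.0641, 0.1898]
orientation: [179.5, -28.0, 77.4]
force: [0.9, -0.5, -0.3]
grip_width: 0.003
finger_force: 0.0
```

```bash
python3 - <<'E'
from h import *
B=np.stack([EX,EY,N],1)
f=robot.grab_frame('wrist');s=robot.read_state();f=robot.grab_frame('wrist');Q=(cloud(f,tool(s)@f['mount'])-O)@B*1e3
save(f,'w6.png');P=Q[(abs(Q[...,1])<118)&(Q[...,0]>-85)&(Q[...,0]<85)&(Q[...,2]>15)&(Q[...,2]<75)]
print(s['clock'],len(P))
for a in range(-85,85,17):
    q=P[(P[:,0]>a)&(P[:,0]<a+17)]
    if len(q)>30: print(a,len(q),np.percentile(q[:,2],[5,50,95]).round(1))
E
```

```text
39.95 70613
-85 3740 [43.  44.1 45.1]
-68 6184 [42.7 43.8 45. ]
-51 6487 [42.7 43.8 44.9]
-34 6840 [42.7 43.8 44.9]
-17 7211 [42.6 43.7 44.9]
0 7695 [42.6 43.7 44.9]
17 8132 [42.5 43.7 44.9]
34 8637 [42.5 43.7 44.9]
51 9225 [42.5 43.7 44.9]
68 6462 [42.4 43.9 45.1]
```

View pics/w6.png

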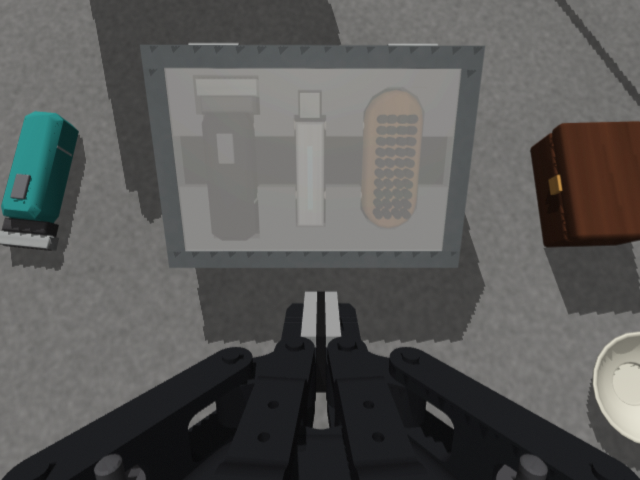

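The lid is shut, its outer face 44 mm out and level to within about 2 mrad. Trimmer (230,155), atomizer (311,160) and brush (392,158) are seated under the window, and the arm is clear.

```bash
python3 -c "
from cell import robot
print(robot.finish_job())"
```

```text
the job is handed in; nothing more can be done
None
```

The brush, atomizer and trimmer each measured within 0.2 mm of fully home, the lid is shut, the bystanders looked undisturbed in the last scene view, and the job was handed in at about 40 s; no verdict came back.

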